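# Load the block incubator, hang its splash door and start it

### The arm

A 7-joint arm with a two-finger parallel gripper is mounted at the origin on the work surface. World frame = base frame: x ahead of the robot, y to its left, z up, the work surface at z = 0. Lengths are in m, angles in rad, forces in N, time in s.
With the tool pointing down it reaches from about 0.425 to 0.875 m from the base axis. Payload 8.4 kg.
Tool frame: the origin (TCP) lies at the very end of the fingers, on their centre line; the grasp point (between the pads) lies 19 mm behind it; y points along the fingers, z is the direction in which the jaws open and shut, and the axes are right-handed (so a half turn about y gives the same grasp; the last joint's range is limited). The gripper opens to 85 mm and grips with 20 to 120 N. Pads are 22 mm wide; open, the fingers measure 114 mm over their backs; the gripper's body (76 mm by 85 mm) begins 54 mm behind the grasp point. The pads swing forward as they close: fully open they stand 13 mm farther back than shut.
Start: joints at [1.232, 0.333, 0.04, 1.465, -0.013, 1.343, -0.059], TCP at [0.154, -0.631, 0.231] pointing down, gripper open.
Joint ranges: [-2.58, 2.58], [-0.38, 2.09], [-1.3, 1.39], [0.25, 2.4], [-1.5, 4.64], [0.08, 2.09], [-2.65, 2.65]. Speed limits (rad/s): [2.22, 2.22, 2.79, 2.79, 3.14, 3.14, 3.14].

### API

Orientations are given as a unit quaternion [w, x, y, z].
In Python, from cell import env gives the robot as it stands.
- The arm moves only by the tool play_rows, never from a script. Its argument "motion" is a list of rows, each an object of numbers: "tx", "ty", "tz": the shift along the world's x, y, z in mm; "ax", "ay", "az": the turn, a rotation vector about the world's x, y, z in degrees. In form: [{"tx": .., "ty": .., "tz": .., "ax": .., "ay": .., "az": ..}, ...]. A call has 1 to 20 rows; each row is the pose to reach, as a shift and turn from the pose commanded when the call began; what a row does not reach only later rows make up. A row lasts 1/8 s, in which the tool goes at most 62.5 mm and 10.7 degrees, less where a joint would pass 70% of its speed; a pose out of reach is approached as far as the arm can. A call with a gripper value outside its range is refused whole. "hand" is the opening in per cent of the stroke, from 0 (shut) to 100 (fully open), set as the call begins (left out, the last holds). The fingers move at their own pace and stop on an object; "force" is the grip in N (left out, the last holds). Time passes only in rows, so rows that repeat a pose let the fingers close. It gives the time, the measured TCP pose, the force and the opening at its end, in the units of the state.
- env.state(): the state, without advancing time (a new reading comes with each control period).
- env.read_camera(name): name is "side" or "top"; returns the picture (400x640x3 uint8, blue, green, red); there is no depth.
- env.camera_params(name): a dict with "fovy" (degrees; the focal length in pixels is half the picture's height over the tangent of half this angle, whatever the lens; pixels are square), "cx", "cy" (the principal point, pixels), "camera_from_world" (4x4, takes a point from world to camera coordinates). Camera axes: x right, y up, looking along -z (the intrinsics and any distortion apply to the point x, -y, -z); pixel columns grow to the right and rows downward; lengths in m; the calibration is good to about 2 mm. A picture is of the moment at which its call begins. camera_params takes no time and is no camera call.
- env.close_job(): hands the job in, once; it reports no verdict.
Trained networks look in the newest picture that a camera, given by its name, has taken for a name from the list of things; names that differ only in an ending like _2 or _b are one class to them, and where a whole thing is asked for, a point or a joint stands for the part that bears it (a point fixed in the world has none). Each returns a list of dicts, best first, with "score" (0 to 1); they miss things now and then, are a little off and sometimes report something else, mostly with a low value. They report only what shows in the picture. A call takes as long as a camera call. They do not tell look-alikes from the thing itself.
- env.boxes_of(target, camera): "location" ([x, y, z] in m, in world coordinates, good to about 4 mm: the middle of the surface that is visible of it).
- env.silhouettes(target, camera): "region" (400x640 bool, what is visible of it).
- env.tip_of(target, camera): "location" ([x, y, z] in m, in world coordinates, good to about 4 mm: a listed point, or the origin of a listed thing).
The state is a dict: "clock": time; "joint_pos": joint angles; "dq": joint speeds; "effort": joint torques, N m; "tool_pos": TCP position; "orientation": TCP orientation; "force": force on the tool from outside, world axes, zero at the start; "torque": the same for the moment, N m; "width": finger opening in m.
Only numpy, scipy, OpenCV 4.12 (cv2) and the standard library are available. Lean on these libraries where they do the work, as an engineer would, in place of code of your own. Each camera call takes 0.05 s, during which the arm holds its last target. There are 200 camera calls.

### The job

Put every red-capped sample pot on the bench fully down into a pocket of the incubator's block, one per pocket, leaving the grey-capped pot where it stands. Then lift the amber splash door from its green stand, lower both its hinge knuckles fully down onto the incubator's two hinge pins with the door standing open, swing it fully shut, and lastly press the green start button.

Things in the scene. Friction and masses are not known exactly. Their poses are not given: they have to be found in the camera images.
- red0_c (a point): squat sample pot standing upright: steel foot 14 mm thick, white body, both 50 mm in diameter to 54 mm up, then a red cap 46 mm in diameter and 18 mm tall (72 mm tall in all, about 160 g, heavy at the foot). The point is its centre, half-way up, 36 mm above its underside; z points to the cap. May be absent. To be loaded.
- red1_c (a point): squat sample pot standing upright: steel foot 14 mm thick, white body, both 50 mm in diameter to 54 mm up, then a red cap 46 mm in diameter and 18 mm tall (72 mm tall in all, about 160 g, heavy at the foot). The point is its centre, half-way up, 36 mm above its underside; z points to the cap. May be absent. To be loaded.
- red2_c (a point): squat sample pot standing upright: steel foot 14 mm thick, white body, both 50 mm in diameter to 54 mm up, then a red cap 46 mm in diameter and 18 mm tall (72 mm tall in all, about 160 g, heavy at the foot). The point is its centre, half-way up, 36 mm above its underside; z points to the cap. May be absent. To be loaded.
- red3_c (a point): squat sample pot standing upright: steel foot 14 mm thick, white body, both 50 mm in diameter to 54 mm up, then a red cap 46 mm in diameter and 18 mm tall (72 mm tall in all, about 160 g, heavy at the foot). The point is its centre, half-way up, 36 mm above its underside; z points to the cap. May be absent. To be loaded.
- red4_c (a point): squat sample pot standing upright: steel foot 14 mm thick, white body, both 50 mm in diameter to 54 mm up, then a red cap 46 mm in diameter and 18 mm tall (72 mm tall in all, about 160 g, heavy at the foot). The point is its centre, half-way up, 36 mm above its underside; z points to the cap. May be absent. To be loaded.
- grey0_c (a point): squat sample pot standing upright: steel foot 14 mm thick, white body, both 50 mm in diameter to 54 mm up, then a grey cap 46 mm in diameter and 18 mm tall (72 mm tall in all, about 160 g, heavy at the foot). The point is its centre, half-way up, 36 mm above its underside; z points to the cap. Stays on the bench.
- pocket0 (a point): centre of the mouth of a round pocket in the aluminium block (six pockets, 3 along x at 74 mm pitch, 2 along y at 80 mm). 56 mm diameter, 35 mm deep, flat floor; the mouth is level with the block's top, 55 mm above the bench. A seated pot's centre is 1 mm above this point, its cap clear above the block. x, y are the incubator's own axes, z up.
- pocket1 (a point): mouth centre of another pocket of the block, same as pocket0.
- pocket2 (a point): mouth centre of another pocket of the block, same as pocket0.
- pocket3 (a point): mouth centre of another pocket of the block, same as pocket0.
- pocket4 (a point): mouth centre of another pocket of the block, same as pocket0.
- pocket5 (a point): mouth centre of another pocket of the block, same as pocket0.
- incubator: white block incubator, fixed; origin on the bench under the middle of the six pockets; x, y its own axes, z up. Base 270 x 250 mm. Clear guard walls 100 mm high on its -x, +x and +y sides, 57 mm (x sides) and 80 mm (+y) outside the nearest pocket centres; its -y side is the door opening. Console 150 x 70 x 90 mm beyond the +y wall.
- pin_low (a point): lower hinge pin, at the +x end of the door opening: brass, 9 mm diameter, upright, 26 mm long, the last 8 mm a cone down to 3.6 mm. The point is on its axis at its foot, on the bracket top (35 mm above the bench) where the door's lower knuckle comes to rest. The bracket comes from a post 24 mm wide, 122 mm tall, whose face is 17 mm to +y of the axis.
- pin_high (a point): upper hinge pin, same as the lower one and straight above it: foot 110 mm, tip 136 mm above the bench. The underside of its bracket is 102 mm above the bench, so the lower knuckle cannot come down past it from above: bring the door in sideways from the incubator's -y side with both knuckles 30 to 44 mm above their seats (between lower pin tip and upper bracket), then lower it.
- door_shut (a point): where door_free lies when the door hangs fully shut: 200 mm to the incubator's -x side of the hinge axis. A grey stop post (30 mm wide, 148 mm tall) stops the door here. A yellow keeper tab on it reaches 11 mm out past the shut door's middle plane, 8 mm over the hung panel: the door cannot be lowered while shut; hang it 0.5 to 1 rad open, then swing it in under the tab.
- door: loose amber door, about 0.35 kg: panel 8 mm thick, 115 mm tall, from 20 to 200 mm along x. Origin on the hinge axis level with the panel's lower edge; x to the free edge, z up, y across. Shut, its x points along the incubator's -x; it opens counter-clockwise seen from above (free edge to the incubator's -y), swings with little friction and stays where left.
- knuckle_low (a point): lower hinge knuckle of the door: upright steel tube 20 mm tall, 22 mm outside, 12 mm bore, open through. The point is on the hinge axis at its underside, 10 mm above the panel's lower edge. Axes as the door's. Hung fully down, it coincides with pin_low.
- knuckle_high (a point): upper knuckle of the door, same size, 75 mm above the lower; centre of its underside. Hung fully down, it coincides with pin_high.
- door_grip (a point): centre of the black grip bar on the door's top edge: 60 mm long (door x), 14 mm thick (door y), 30 mm tall; 105 mm from the hinge axis, near the centre of mass, 120 mm above knuckle_low. Taken from above across its thickness. Axes as the door's.
- door_free (a point): middle of the door's free edge, 200 mm from the hinge axis, 60 mm above the panel's lower edge.
- door_stand: fixed green stand, 170 x 90 mm, in whose slots the door stands upright at the start, its lower edge 12 mm above the bench between posts reaching 57 mm above the bench (lift the door 50 mm to clear them). Origin on the bench, x along the door's x.
- start_top (a point): top centre of the green start button, 32 mm diameter, on the white console at the incubator's +y side; pressed straight down.
- start (a joint): travel of the start button: 0 up, 0.006 m fully down at about 5 N; springs back. Pressed means beyond 0.004.
Mind the look-alikes: they are no part of the job. Of the things that look like the door, the larger one is meant.

How it is judged:
On the way, in this order (a step that is already met when the one before it is completed fails the run):
1. all red-capped pots are down in pockets of the block (((horizontal distance between red0_c and pocket0 below 0.006 m and z of red0_c in the frame of pocket0 below 0.005 m and angle between red0_c's own z axis and vertical below 0.12 rad) or (horizontal distance between red0_c and pocket1 below 0.006 m and z of red0_c in the frame of pocket1 below 0.005 m and angle between red0_c's own z axis and vertical below 0.12 rad) or (horizontal distance between red0_c and pocket2 below 0.006 m and z of red0_c in the frame of pocket2 below 0.005 m and angle between red0_c's own z axis and vertical below 0.12 rad) or (horizontal distance between red0_c and pocket3 below 0.006 m and z of red0_c in the frame of pocket3 below 0.005 m and angle between red0_c's own z axis and vertical below 0.12 rad) or (horizontal distance between red0_c and pocket4 below 0.006 m and z of red0_c in the frame of pocket4 below 0.005 m and angle between red0_c's own z axis and vertical below 0.12 rad) or (horizontal distance between red0_c and pocket5 below 0.006 m and z of red0_c in the frame of pocket5 below 0.005 m and angle between red0_c's own z axis and vertical below 0.12 rad)) and ((horizontal distance between red1_c and pocket0 below 0.006 m and z of red1_c in the frame of pocket0 below 0.005 m and angle between red1_c's own z axis and vertical below 0.12 rad) or (horizontal distance between red1_c and pocket1 below 0.006 m and z of red1_c in the frame of pocket1 below 0.005 m and angle between red1_c's own z axis and vertical below 0.12 rad) or (horizontal distance between red1_c and pocket2 below 0.006 m and z of red1_c in the frame of pocket2 below 0.005 m and angle between red1_c's own z axis and vertical below 0.12 rad) or (horizontal distance between red1_c and pocket3 below 0.006 m and z of red1_c in the frame of pocket3 below 0.005 m and angle between red1_c's own z axis and vertical below 0.12 rad) or (horizontal distance between red1_c and pocket4 below 0.006 m and z of red1_c in the frame of pocket4 below 0.005 m and angle between red1_c's own z axis and vertical below 0.12 rad) or (horizontal distance between red1_c and pocket5 below 0.006 m and z of red1_c in the frame of pocket5 below 0.005 m and angle between red1_c's own z axis and vertical below 0.12 rad)) and ((horizontal distance between red2_c and pocket0 below 0.006 m and z of red2_c in the frame of pocket0 below 0.005 m and angle between red2_c's own z axis and vertical below 0.12 rad) or (horizontal distance between red2_c and pocket1 below 0.006 m and z of red2_c in the frame of pocket1 below 0.005 m and angle between red2_c's own z axis and vertical below 0.12 rad) or (horizontal distance between red2_c and pocket2 below 0.006 m and z of red2_c in the frame of pocket2 below 0.005 m and angle between red2_c's own z axis and vertical below 0.12 rad) or (horizontal distance between red2_c and pocket3 below 0.006 m and z of red2_c in the frame of pocket3 below 0.005 m and angle between red2_c's own z axis and vertical below 0.12 rad) or (horizontal distance between red2_c and pocket4 below 0.006 m and z of red2_c in the frame of pocket4 below 0.005 m and angle between red2_c's own z axis and vertical below 0.12 rad) or (horizontal distance between red2_c and pocket5 below 0.006 m and z of red2_c in the frame of pocket5 below 0.005 m and angle between red2_c's own z axis and vertical below 0.12 rad)) and ((horizontal distance between red3_c and pocket0 below 0.006 m and z of red3_c in the frame of pocket0 below 0.005 m and angle between red3_c's own z axis and vertical below 0.12 rad) or (horizontal distance between red3_c and pocket1 below 0.006 m and z of red3_c in the frame of pocket1 below 0.005 m and angle between red3_c's own z axis and vertical below 0.12 rad) or (horizontal distance between red3_c and pocket2 below 0.006 m and z of red3_c in the frame of pocket2 below 0.005 m and angle between red3_c's own z axis and vertical below 0.12 rad) or (horizontal distance between red3_c and pocket3 below 0.006 m and z of red3_c in the frame of pocket3 below 0.005 m and angle between red3_c's own z axis and vertical below 0.12 rad) or (horizontal distance between red3_c and pocket4 below 0.006 m and z of red3_c in the frame of pocket4 below 0.005 m and angle between red3_c's own z axis and vertical below 0.12 rad) or (horizontal distance between red3_c and pocket5 below 0.006 m and z of red3_c in the frame of pocket5 below 0.005 m and angle between red3_c's own z axis and vertical below 0.12 rad)) and ((horizontal distance between red4_c and pocket0 below 0.006 m and z of red4_c in the frame of pocket0 below 0.005 m and angle between red4_c's own z axis and vertical below 0.12 rad) or (horizontal distance between red4_c and pocket1 below 0.006 m and z of red4_c in the frame of pocket1 below 0.005 m and angle between red4_c's own z axis and vertical below 0.12 rad) or (horizontal distance between red4_c and pocket2 below 0.006 m and z of red4_c in the frame of pocket2 below 0.005 m and angle between red4_c's own z axis and vertical below 0.12 rad) or (horizontal distance between red4_c and pocket3 below 0.006 m and z of red4_c in the frame of pocket3 below 0.005 m and angle between red4_c's own z axis and vertical below 0.12 rad) or (horizontal distance between red4_c and pocket4 below 0.006 m and z of red4_c in the frame of pocket4 below 0.005 m and angle between red4_c's own z axis and vertical below 0.12 rad) or (horizontal distance between red4_c and pocket5 below 0.006 m and z of red4_c in the frame of pocket5 below 0.005 m and angle between red4_c's own z axis and vertical below 0.12 rad))), for 0.2 s.
2. the door is fully down on both hinge pins and shut (all of step 1 and horizontal distance between knuckle_low and pin_low below 0.005 m and horizontal distance between knuckle_high and pin_high below 0.005 m and z of knuckle_low in the frame of pin_low between -0.005 and 0.005 m and z of knuckle_high in the frame of pin_high below 0.005 m and angle between door_grip's own z axis and vertical below 0.08 rad and horizontal distance between door_free and door_shut below 0.012 m), for 0.2 s.
3. the start button is pressed (horizontal distance between knuckle_low and pin_low below 0.005 m and horizontal distance between knuckle_high and pin_high below 0.005 m and z of knuckle_low in the frame of pin_low between -0.005 and 0.005 m and z of knuckle_high in the frame of pin_high below 0.005 m and angle between door_grip's own z axis and vertical below 0.08 rad and horizontal distance between door_free and door_shut below 0.012 m and value of joint start above 0.004 m), for 0.05 s.
At the end, for the whole second after the job is handed in: Red pots present: in pockets (6 mm of axis, under 4 mm off floor, 0.12 rad). Door: both knuckles within 5 mm of pin axis and bracket, upright 0.08 rad, free edge within 12 mm of door_shut in plan, at rest. Button up. Grey pot upright on the bench within 80 mm of its start (all of step 2 and angle between grey0_c's own z axis and vertical below 0.15 rad and height (world z) of grey0_c below 0.045 m and distance of grey0_c from where it was at the start of the episode below 0.08 m and linear speed of door below 0.02 m/s and value of joint start below 0.002 m); the robot touches nothing.
Of red0, red1, red2, red3, red4 only 3 to 5 are there at a start; the rules pass over those that are not, and their reading is None.
At some moment in a run one of red0, red1, red2, red3, red4 may be knocked a few centimetres aside while the robot is not near it.
It also fails if it takes over 210 s, if anything falls off the work surface, if the arm or the gripper's body presses on something with over 40 N, if the wrist force passes 120 N, or if a joint passes its speed limit or range.

## Working session

There is one attempt and no reset: what is moved stays moved. The work goes in short steps, Python scripts to look and compute and a tool call to move; the robot and the scene stay as the last step left them, time stands still between calls to the robot, and variables do not carry over. Pictures are saved under pics/ and viewed, about 12 in all and at most 16, crops included, and the job is handed in when it is done.

Besides the shell and the picture viewer there is one more tool, called after "Emit:" as name(argument=value, ...) on one line, values as JSON. play_rows: Moves the arm, as the interface text tells. Its arguments: {"type":"object","properties":{"motion":{"type":"array"},"hand":{"type":"number"},"force":{"type":"number"}},"required":["motion"]}

```bash
ls; mkdir -p pics; python3 - <<'E'
from cell import env
import cv2,numpy as np
s=env.state();print({k:np.round(v,3).tolist() for k,v in s.items()})
for c in("top","side"):
    p=env.camera_params(c);print(c,p)
    cv2.imwrite(f"pics/{c}0.png",env.read_camera(c))
    for t in["red0_c","grey0_c","pocket0","incubator","pin_low","pin_high","door_shut","door","knuckle_low","knuckle_high","door_grip","door_free","door_stand","start_top"]:
        print(t,[(np.round(d["location"],3).tolist(),round(d["score"],2)) for d in env.tip_of(t,c)])
E
```

```text
pics
{'clock': 0.0, 'joint_pos': [1.232, 0.334, 0.04, 1.466, -0.013, 1.343, -0.058], 'dq': [0.001, -0.001, -0.0, 0.001, 0.001, 0.001, 0.001], 'effort': [0.0, -65.856, 1.366, -40.556, 0.017, 0.013, 0.0], 'tool_pos': [0.154, -0.631, 0.23], 'orientation': [0.084, -0.085, 0.703, -0.701], 'force': [-0.842, -0.393, -0.318], 'torque': [-0.03, 0.004, -0.008], 'width': 0.085}
top {'fovy': 53.49221028560283, 'cx': 316.28672626167145, 'cy': 201.91400906426395, 'camera_from_world': array([[ 0.02630253, -0.99949221, -0.01798597, -0.02859166],
       [ 0.98881064,  0.02337015,  0.14733414, -0.57634173],
       [-0.14683899, -0.02165998,  0.98892323, -1.26138707],
       [ 0.        ,  0.        ,  0.        ,  1.        ]])}
red0_c [([0.47, 0.135, 0.055], 0.69), ([0.641, -0.256, 0.036], 0.55)]
grey0_c [([0.564, -0.268, 0.033], 0.66)]
pocket0 [([0.471, 0.137, 0.056], 0.85), ([0.457, 0.214, 0.049], 0.81), ([0.615, 0.156, 0.054], 0.8), ([0.606, 0.236, 0.055], 0.74), ([0.53, 0.227, 0.057], 0.73), ([0.545, 0.145, 0.056], 0.59)]
incubator [([0.54, 0.183, 0.0], 0.59)]
pin_low [([0.659, 0.068, 0.032], 0.8
[... 1581 characters left out ...]
 0.038], 0.35)]
door_shut [([0.461, 0.038, 0.088], 0.63)]
door [([0.612, -0.381, 0.01], 0.85), ([0.754, -0.41, 0.003], 0.72), ([0.613, -0.385, 0.02], 0.36), ([0.532, 0.228, 0.056], 0.33)]
knuckle_low [([0.756, -0.409, 0.009], 0.71), ([0.611, -0.383, 0.021], 0.55), ([0.554, 0.355, 0.109], 0.37)]
knuckle_high [([0.756, -0.408, 0.061], 0.81), ([0.612, -0.384, 0.096], 0.77), ([0.606, 0.237, 0.054], 0.33), ([0.538, 0.19, -0.002], 0.32), ([0.561, -0.266, 0.037], 0.17)]
door_grip [([0.509, -0.392, 0.143], 0.94), ([0.708, -0.465, 0.095], 0.77)]
door_free [([0.66, -0.524, 0.043], 0.85), ([0.415, -0.4, 0.073], 0.62)]
door_stand [([0.507, -0.388, 0.001], 0.79)]
start_top [([0.555, 0.354, 0.108], 0.53)]
```

View pics/top0.png

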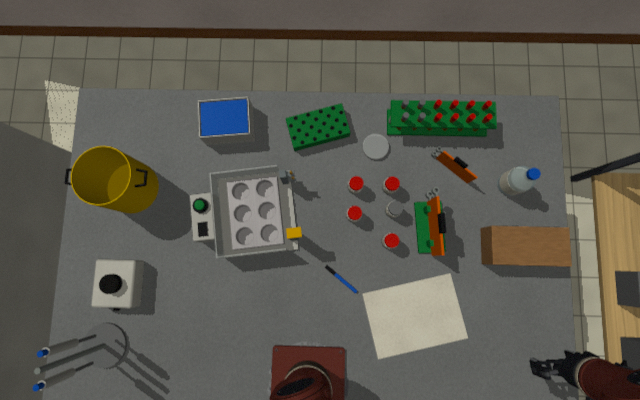

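View pics/side0.png

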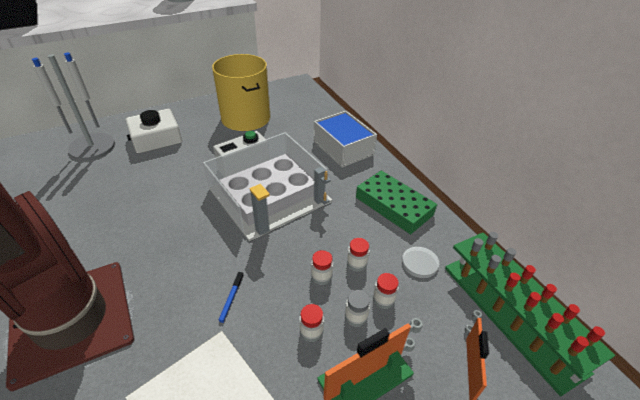

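Top view: four red caps at about (356,184), (391,184), (354,213) and (391,241), and the grey cap at (394,209). The incubator is around (255,212) with its opening to the right. The large door stands in the green stand at (435,225), and the small look-alike is at (458,165). Side view agrees. Next I fit the caps and incubator.

```bash
cat > h.py <<'E'
from cell import env
import cv2,numpy as np
from scipy.optimize import least_squares
def P(c,X):
    p=env.camera_params(c);f=200/np.tan(np.radians(p["fovy"]/2))
    X=np.atleast_2d(X);q=X@p["camera_from_world"][:3,:3].T+p["camera_from_world"][:3,3]
    return np.c_[p["cx"]+f*q[:,0]/-q[:,2],p["cy"]-f*q[:,1]/-q[:,2]]
th=np.linspace(0,2*np.pi,60)
def ring(x,y,z,r): return np.c_[x+r*np.cos(th),y+r*np.sin(th),0*th+z]
def blobs(im,amin=60,amax=600):
    b,g,r=[im[...,i].astype(int) for i in range(3)]
    m=((r>110)&(g<70)&(b<70)).astype(np.uint8)
    n,l,s,c=cv2.connectedComponentsWithStats(m)
    return [(c[i],s[i,4]) for i in range(1,n) if amin<s[i,4]<amax]
def hullcent(pts):
    h=cv2.convexHull(pts.astype(np.float32));M=cv2.moments(h);return np.array([M["m10"],M["m01"]])/M["m00"],M["m00"]
def capxy(c,uv,z0=.054,z1=.072,r=.023):
    f=lambda v:hullcent(P(c,np.r_[ring(*v,z0,r),ring(*v,z1,r)]))[0]-uv
    s=least_squares(f,[.6,-.1]);v=s.x
    return v,hullcent(P(c,np.r_[ring(*v,z0,r),ring(*v,z1,r)]))[1]
def pots(c,im=None):
    im=env.read_camera(c) if im is None else im
    out=[]
    for uv,a in blobs(im):
        v,A=capxy(c,uv)
        if .3<v[0]<.85 and -.4<v[1]<.4: out.append((np.round(v,4).tolist(),int(a),int(A)))
    return out
# incubator: px,py,yaw
def inc(q,pts):
    c,s=np.cos(q[2]),np.sin(q[2]);pts=np.atleast_2d(pts).astype(float)
    return np.c_[q[0]+c*pts[:,0]-s*pts[:,1],q[1]+s*pts[:,0]+c*pts[:,1],pts[:,2]]
PK=np.array([[i*.074,j*.04,.055] for j in(-1,1) for i in(-1,0,1)])
E
python3 - <<'E'
from h import *
ims={c:env.read_camera(c) for c in("top","side")}
for c in ims: print(c,pots(c,ims[c]))
D=[]
for c in("top","side"):
    for k in range(3):
        if k: env.read_camera(c)
        D+=[d["location"] for d in env.tip_of("pocket0",c) if d["score"]>.4]
D=np.array(D)
def f(q):
    w=inc(q,PK);d=np.linalg.norm(D[:,None,:2]-w[None,:,:2],axis=2);return d.min(1)
s=least_squares(f,[.54,.187,.13],loss="soft_l1",f_scale=.004);q=s.x;print("inc",q,np.round(f(q),3))
np.save("q.npy",q)
print("pin,shut est",inc(q,[[.125,-.13,.035]]))
for c in ims:
    o=cv2.resize(ims[c],None,fx=4,fy=4,interpolation=cv2.INTER_CUBIC)
    for w in inc(q,PK):
        for z in(.055,):
            cv2.polylines(o,[((P(c,ring(w[0],w[1],z,.028))+.5)*4).astype(np.int32)],1,(0,255,0),1)
    for v,_,_ in pots(c,ims[c]):
        for z in (.072,.054): cv2.polylines(o,[((P(c,ring(*v,z,.023))+.5)*4).astype(np.int32)],1,(255,255,0),1)
        cv2.polylines(o,[((P(c,ring(*v,0,.025))+.5)*4).astype(np.int32)],1,(0,255,255),1)
    y,x=(150,200) if c=="top" else (120,200)
    cv2.imwrite(f"pics/{c}1.png",o[y*4:y*4+(112 if c=="top" else 225)*4,x*4:x*4+ (200 if c=="top" else 200)*4][:600])
E
```

```text
top [([0.6401, -0.1422], 158, 171), ([0.6422, -0.2591], 160, 175), ([0.5422, -0.1386], 161, 171), ([0.4567, -0.2567], 168, 180)]
side [([0.6358, -0.1493], 106, 327), ([0.5326, -0.1462], 95, 354), ([0.6416, -0.2615], 238, 396), ([0.4527, -0.2588], 282, 465), ([0.5432, -0.3938], 64, 561), ([0.4156, -0.3965], 69, 640)]
inc [0.53840403 0.18635813 0.14110473] [0.002 0.004 0.003 0.003 0.001 0.007 0.004 0.003 0.001 0.004 0.002 0.003
 0.004 0.003 0.001 0.003 0.001 0.003 0.002 0.001 0.002 0.002 0.003 0.003
 0.002 0.002 0.002 0.004 0.001 0.002 0.002 0.529 0.002 0.002 0.005 0.389]
pin,shut est [[0.68044449 0.07522979 0.035     ]]
```

View pics/top1.png

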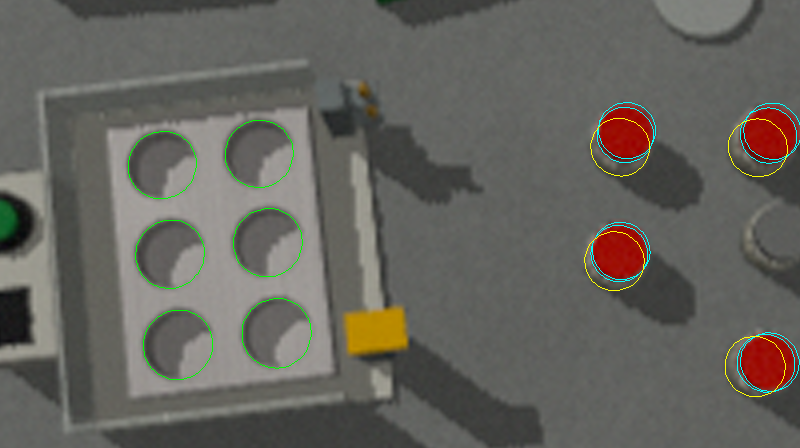

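View pics/side1.png

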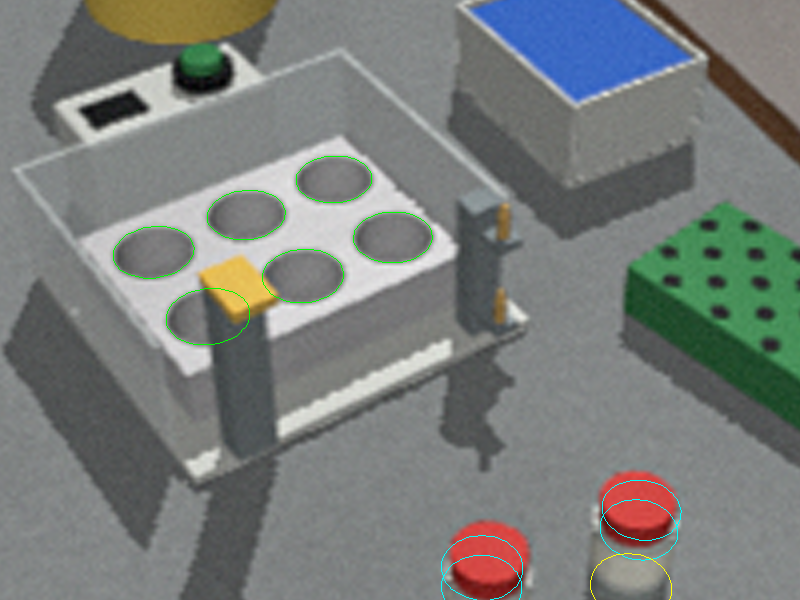

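```bash
sed -i 's/m=((r>110).*/m=((r>80)\&(r>1.9*g)\&(r>1.9*b)\&(abs(g-b)<25)).astype(np.uint8)/' h.py
python3 - <<'E'
from h import *
from scipy.spatial.transform import Rotation as R
for c in("top","side"): print(c,pots(c))
s=env.state();w,x,y,z=s["orientation"];M=R.from_quat([x,y,z,w]).as_matrix()
print(np.round(M,3),"jaw yaw deg",np.degrees(np.arctan2(M[1,2],M[0,2])))
print(np.round(inc(np.load("q.npy"),PK),4), s["tool_pos"],s["clock"])
E
```

```text
top [([0.6399, -0.1418], 160, 171), ([0.6412, -0.259], 169, 175), ([0.5424, -0.138], 162, 171), ([0.4569, -0.2569], 170, 180)]
side [([0.6388, -0.141], 288, 322), ([0.542, -0.1373], 306, 346), ([0.6405, -0.2574], 350, 394), ([0.4567, -0.255], 415, 460)]
[[-0.971  0.     0.238]
 [-0.238  0.    -0.971]
 [-0.    -1.    -0.   ]] jaw yaw deg -76.25976956843438
[[0.4708 0.1363 0.055 ]
 [0.544  0.1468 0.055 ]
 [0.6173 0.1572 0.055 ]
 [0.4595 0.2156 0.055 ]
 [0.5328 0.226  0.055 ]
 [0.606  0.2364 0.055 ]] [ 0.1543741  -0.63137097  0.23133235] 2.2
```

Emit:
play_rows(motion=[{"tx": 485.6, "ty": 489.9, "tz": 20, "az": -5.6}, {"tx": 485.6, "ty": 489.9, "tz": 20, "az": -5.6}, {"tx": 485.6, "ty": 489.9, "tz": 20, "az": -5.6}, {"tx": 485.6, "ty": 489.9, "tz": 20, "az": -5.6}, {"tx": 485.6, "ty": 489.9, "tz": 20, "az": -5.6}, {"tx": 485.6, "ty": 489.9, "tz": 20, "az": -5.6}, {"tx": 485.6, "ty": 489.9, "tz": 20, "az": -5.6}, {"tx": 485.6, "ty": 489.9, "tz": 20, "az": -5.6}, {"tx": 485.6, "ty": 489.9, "tz": 20, "az": -5.6}, {"tx": 485.6, "ty": 489.9, "tz": 20, "az": -5.6}, {"tx": 485.6, "ty": 489.9, "tz": 20, "az": -5.6}, {"tx": 485.6, "ty": 489.9, "tz": 20, "az": -5.6}, {"tx": 485.6, "ty": 489.9, "tz": 20, "az": -5.6}, {"tx": 485.6, "ty": 489.9, "tz": 20, "az": -5.6}, {"tx": 485.6, "ty": 489.9, "tz": -80, "az": -5.6}, {"tx": 485.6, "ty": 489.9, "tz": -80, "az": -5.6}, {"tx": 485.6, "ty": 489.9, "tz": -80, "az": -5.6}], hand=100)

```text
invalid input at $.motion[0]: expected keys tx, ty, tz, ax, ay, az
```

Emit:
play_rows(motion=[{"tx": 485.6, "ty": 489.9, "tz": 20, "ax": 0, "ay": 0, "az": -5.6}, {"tx": 485.6, "ty": 489.9, "tz": 20, "ax": 0, "ay": 0, "az": -5.6}, {"tx": 485.6, "ty": 489.9, "tz": 20, "ax": 0, "ay": 0, "az": -5.6}, {"tx": 485.6, "ty": 489.9, "tz": 20, "ax": 0, "ay": 0, "az": -5.6}, {"tx": 485.6, "ty": 489.9, "tz": 20, "ax": 0, "ay": 0, "az": -5.6}, {"tx": 485.6, "ty": 489.9, "tz": 20, "ax": 0, "ay": 0, "az": -5.6}, {"tx": 485.6, "ty": 489.9, "tz": 20, "ax": 0, "ay": 0, "az": -5.6}, {"tx": 485.6, "ty": 489.9, "tz": 20, "ax": 0, "ay": 0, "az": -5.6}, {"tx": 485.6, "ty": 489.9, "tz": 20, "ax": 0, "ay": 0, "az": -5.6}, {"tx": 485.6, "ty": 489.9, "tz": 20, "ax": 0, "ay": 0, "az": -5.6}, {"tx": 485.6, "ty": 489.9, "tz": 20, "ax": 0, "ay": 0, "az": -5.6}, {"tx": 485.6, "ty": 489.9, "tz": 20, "ax": 0, "ay": 0, "az": -5.6}, {"tx": 485.6, "ty": 489.9, "tz": 20, "ax": 0, "ay": 0, "az": -5.6}, {"tx": 485.6, "ty": 489.9, "tz": 20, "ax": 0, "ay": 0, "az": -5.6}, {"tx": 485.6, "ty": 489.9, "tz": -80, "ax": 0, "ay": 0, "az": -5.6}, {"tx": 485.6, "ty": 489.9, "tz": -80, "ax": 0, "ay": 0, "az": -5.6}, {"tx": 485.6, "ty": 489.9, "tz": -80, "ax": 0, "ay": 0, "az": -5.6}], hand=100)

```text
clock: 4.32
tool_pos: [0.6374, -0.1428, 0.1486]
orientation: [0.048, -0.051, 0.706, -0.705]
force: [-0.5, -0.7, -0.2]
width: 0.085
```

Emit:
play_rows(motion=[{"tx": 0, "ty": 0, "tz": -50, "ax": 0, "ay": 0, "az": 0}, {"tx": 0, "ty": 0, "tz": -50, "ax": 0, "ay": 0, "az": 0}, {"tx": 0, "ty": 0, "tz": -50, "ax": 0, "ay": 0, "az": 0}, {"tx": 0, "ty": 0, "tz": -50, "ax": 0, "ay": 0, "az": 0}])

```text
clock: 4.82
tool_pos: [0.6414, -0.1418, 0.1041]
orientation: [-0.051, 0.049, -0.705, 0.706]
force: [0.6, 0.1, 0.1]
width: 0.0855
```

```bash
cat >> h.py <<'E'
from scipy.spatial.transform import Rotation as R
def st():
    s=env.state();w,x,y,z=s["orientation"];M=R.from_quat([x,y,z,w]).as_matrix()
    print("t",round(s["clock"],2),"tcp",np.round(s["tool_pos"],4),"yaw",round(np.degrees(np.arctan2(M[1,2],M[0,2])),2),"down",np.round(M[:,1],3),"F",np.round(s["force"],1),"w",round(float(s["width"]),4));return s
E
python3 - <<'E'
from h import *
st();env.read_camera("top");st();print(pots("top"))
E
```

```text
t 4.83 tcp [ 0.6414 -0.1418  0.1041] yaw -81.88 down [ 0.004 -0.001 -1.   ] F [0.6 0.1 0.1] w 0.0855
t 4.88 tcp [ 0.6411 -0.1417  0.1037] yaw -81.87 down [ 0.003 -0.001 -1.   ] F [-0.4 -0.1  0.2] w 0.0854
[([0.7506, -0.1277], 104, 170), ([0.7562, -0.2485], 99, 174), ([0.7491, -0.264], 89, 174), ([0.642, -0.2716], 61, 176)]
```

Emit:
play_rows(motion=[{"tx": -1, "ty": 0, "tz": -40, "ax": 0, "ay": 0, "az": 0}, {"tx": -1, "ty": 0, "tz": -61, "ax": 0, "ay": 0, "az": 0}, {"tx": -1, "ty": 0, "tz": -61, "ax": 0, "ay": 0, "az": 0}, {"tx": -1, "ty": 0, "tz": -61, "ax": 0, "ay": 0, "az": 0}])

```text
clock: 5.42
tool_pos: [0.6398, -0.1415, 0.0415]
orientation: [-0.051, 0.05, -0.705, 0.705]
force: [0.1, 0.2, 0.4]
width: 0.0853
```

Emit:
play_rows(motion=[{"tx": 0, "ty": 0, "tz": 0, "ax": 0, "ay": 0, "az": 0}, {"tx": 0, "ty": 0, "tz": 0, "ax": 0, "ay": 0, "az": 0}, {"tx": 0, "ty": 0, "tz": 0, "ax": 0, "ay": 0, "az": 0}, {"tx": 0, "ty": 0, "tz": 0, "ax": 0, "ay": 0, "az": 0}, {"tx": 0, "ty": 0, "tz": 0, "ax": 0, "ay": 0, "az": 0}], hand=0, force=40)

```text
clock: 6.05
tool_pos: [0.6395, -0.1415, 0.0414]
orientation: [-0.051, 0.05, -0.705, 0.705]
force: [-1.8, 0.9, 5.7]
width: 0.0483
```

Emit:
play_rows(motion=[{"tx": 0, "ty": 0, "tz": 60, "ax": 0, "ay": 0, "az": 0}, {"tx": 0, "ty": 0, "tz": 120, "ax": 0, "ay": 0, "az": 0}, {"tx": 0, "ty": 0, "tz": 160, "ax": 0, "ay": 0, "az": 0}, {"tx": -5, "ty": 55, "tz": 160, "ax": 0, "ay": 0, "az": 0}, {"tx": -10, "ty": 110, "tz": 160, "ax": 0, "ay": 0, "az": 0}, {"tx": -15, "ty": 165, "tz": 160, "ax": 0, "ay": 0, "az": 0}, {"tx": -20, "ty": 220, "tz": 160, "ax": 0, "ay": 0, "az": 0}, {"tx": -25, "ty": 275, "tz": 160, "ax": 0, "ay": 0, "az": 0}, {"tx": -30, "ty": 330, "tz": 160, "ax": 0, "ay": 0, "az": 0}, {"tx": -33.5, "ty": 378, "tz": 160, "ax": 0, "ay": 0, "az": 0}, {"tx": -33.5, "ty": 378, "tz": 160, "ax": 0, "ay": 0, "az": 0}, {"tx": -33.5, "ty": 378, "tz": 80, "ax": 0, "ay": 0, "az": 0}, {"tx": -33.5, "ty": 378, "tz": 80, "ax": 0, "ay": 0, "az": 0}, {"tx": -33.5, "ty": 378, "tz": 80, "ax": 0, "ay": 0, "az": 0}])

```text
clock: 7.8
tool_pos: [0.6051, 0.2354, 0.1196]
orientation: [-0.049, 0.051, -0.705, 0.706]
force: [0.8, 0.0, -0.6]
width: 0.0481
```

```bash
python3 - <<'E'
from h import *
st();im=env.read_camera("side")
o=cv2.resize(im[120:260,190:350],None,fx=5,fy=5,interpolation=cv2.INTER_CUBIC)
s=st();x,y,z=s["tool_pos"]
dr=lambda X,c:cv2.polylines(o,[((P("side",X)-[190,120]+.5)*5).astype(np.int32)],1,c,1)
z0=z-.041
for zz,r in((z0,.025),(z0+.054,.025),(z0+.072,.023)): dr(ring(x,y,zz,r),(255,255,0))
dr(ring(.606,.2364,.055,.028),(0,255,0))
cv2.imwrite("pics/s2.png",o[:600,:800])
E
```

```text
t 7.8 tcp [0.6051 0.2354 0.1196] yaw -81.91 down [-0.002 -0.001 -1.   ] F [ 0.8  0.  -0.6] w 0.0481
t 7.85 tcp [0.606  0.2361 0.1214] yaw -81.91 down [ 0.  0. -1.] F [ 0.4 -0.5 -1.8] w 0.048
```

View pics/s2.png

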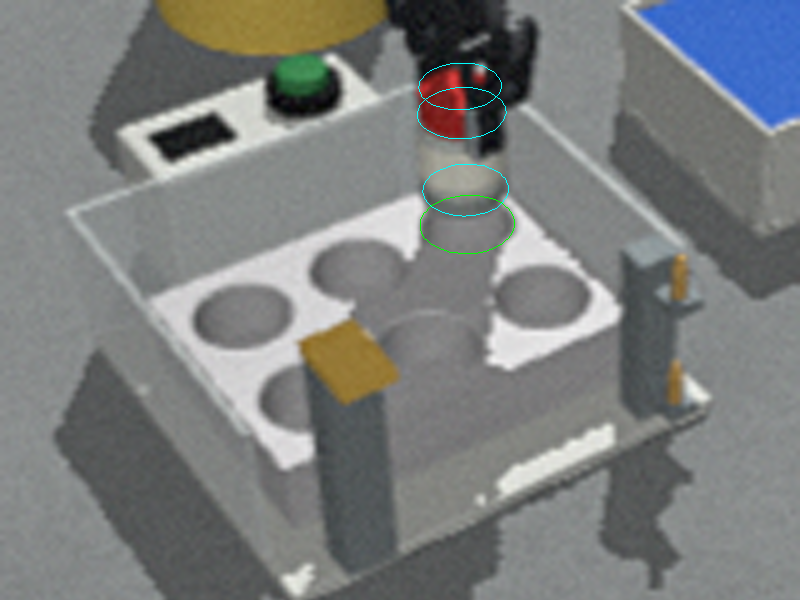

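The pot hangs upright over the back right pocket at about (465,190) in the crop, within 1–2 mm of the model, so I lower it.

Emit:
play_rows(motion=[{"tx": 0.5, "ty": 0, "tz": -15, "ax": 0, "ay": 0, "az": 0}, {"tx": 0.5, "ty": 0, "tz": -25, "ax": 0, "ay": 0, "az": 0}, {"tx": 0.5, "ty": 0, "tz": -32, "ax": 0, "ay": 0, "az": 0}, {"tx": 0.5, "ty": 0, "tz": -38, "ax": 0, "ay": 0, "az": 0}, {"tx": 0.5, "ty": 0, "tz": -38, "ax": 0, "ay": 0, "az": 0}])

```text
clock: 8.48
tool_pos: [0.6057, 0.2364, 0.0818]
orientation: [-0.05, 0.05, -0.705, 0.705]
force: [-0.7, 0.4, -1.2]
width: 0.0482
```

Emit:
play_rows(motion=[{"tx": 0, "ty": 0, "tz": -10, "ax": 0, "ay": 0, "az": 0}, {"tx": 0, "ty": 0, "tz": -17, "ax": 0, "ay": 0, "az": 0}, {"tx": 0, "ty": 0, "tz": -21, "ax": 0, "ay": 0, "az": 0}, {"tx": 0, "ty": 0, "tz": -21, "ax": 0, "ay": 0, "az": 0}])

```text
clock: 8.98
tool_pos: [0.606, 0.2366, 0.0615]
orientation: [-0.05, 0.05, -0.705, 0.705]
force: [-1.7, -0.3, 2.4]
width: 0.0483
```

Emit:
play_rows(motion=[{"tx": 0, "ty": 0, "tz": 0, "ax": 0, "ay": 0, "az": 0}, {"tx": 0, "ty": 0, "tz": 0, "ax": 0, "ay": 0, "az": 0}, {"tx": 0, "ty": 0, "tz": 0, "ax": 0, "ay": 0, "az": 0}, {"tx": 0, "ty": 0, "tz": 60, "ax": 0, "ay": 0, "az": 0}, {"tx": 0, "ty": 0, "tz": 120, "ax": 0, "ay": 0, "az": 0}, {"tx": 0, "ty": 0, "tz": 140, "ax": 0, "ay": 0, "az": 0}, {"tx": 0, "ty": -62, "tz": 140, "ax": 0, "ay": 0, "az": 0}, {"tx": 0, "ty": -124, "tz": 140, "ax": 0, "ay": 0, "az": 0}, {"tx": 0, "ty": -186, "tz": 140, "ax": 0, "ay": 0, "az": 0}, {"tx": 0, "ty": -240, "tz": 140, "ax": 0, "ay": 0, "az": 0}], hand=72)

```text
clock: 10.22
tool_pos: [0.6054, -0.0063, 0.2007]
orientation: [-0.049, 0.05, -0.705, 0.705]
force: [1.0, -0.0, -0.1]
width: 0.0615
```

```bash
python3 - <<'E'
from h import *
for c in("side","top"):
    im=env.read_camera(c);print(c,pots(c,im))
    for uv,a in blobs(im):
        v,A=capxy(c,uv,.074,.092)
        if v[1]>.1 and .4<v[0]<.7: print("seated",v,a,A)
st()
E
```

```text
side [([0.6145, 0.2616], 169, 186), ([0.542, -0.1372], 306, 346), ([0.6403, -0.2574], 350, 394), ([0.4565, -0.2553], 414, 460)]
seated [0.60479133 0.23674609] 169 197.49356370419264
top [([0.7565, -0.071], 133, 169), ([0.7302, 0.0806], 158, 169), ([0.641, -0.2587], 168, 175), ([0.609, 0.2415], 164, 174), ([0.5425, -0.1382], 158, 171), ([0.4573, -0.2564], 164, 180)]
seated [0.6055113  0.23704622] 164 180.55062707490288
t 10.32 tcp [ 0.6056 -0.0123  0.2004] yaw -82.45 down [-0.001 -0.004 -1.   ] F [0.2 0.2 0.5] w 0.0615
```

Emit:
play_rows(motion=[{"tx": -25, "ty": -55, "tz": 0, "ax": 0, "ay": 0, "az": 0}, {"tx": -50, "ty": -108, "tz": 0, "ax": 0, "ay": 0, "az": 0}, {"tx": -63.8, "ty": -134.2, "tz": 0, "ax": 0, "ay": 0, "az": 0}, {"tx": -63.8, "ty": -134.2, "tz": 0, "ax": 0, "ay": 0, "az": 0}, {"tx": -63.8, "ty": -134.2, "tz": -50, "ax": 0, "ay": 0, "az": 0}, {"tx": -63.8, "ty": -134.2, "tz": -100, "ax": 0, "ay": 0, "az": 0}, {"tx": -63.8, "ty": -134.2, "tz": -140, "ax": 0, "ay": 0, "az": 0}, {"tx": -63.8, "ty": -134.2, "tz": -160, "ax": 0, "ay": 0, "az": 0}, {"tx": -63.8, "ty": -134.2, "tz": -160, "ax": 0, "ay": 0, "az": 0}, {"tx": -63.8, "ty": -134.2, "tz": -160, "ax": 0, "ay": 0, "az": 0}], hand=88)

```text
clock: 11.58
tool_pos: [0.543, -0.137, 0.0422]
orientation: [0.051, -0.05, 0.705, -0.705]
force: [0.4, 0.0, 0.6]
width: 0.0752
```

Emit:
play_rows(motion=[{"tx": 0, "ty": 0, "tz": 0, "ax": 0, "ay": 0, "az": 0}, {"tx": 0, "ty": 0, "tz": 0, "ax": 0, "ay": 0, "az": 0}, {"tx": 0, "ty": 0, "tz": 0, "ax": 0, "ay": 0, "az": 0}, {"tx": 0, "ty": 0, "tz": 0, "ax": 0, "ay": 0, "az": 0}, {"tx": 0, "ty": 0, "tz": 0, "ax": 0, "ay": 0, "az": 0}], hand=0)

```text
clock: 12.2
tool_pos: [0.543, -0.1377, 0.0428]
orientation: [-0.051, 0.05, -0.705, 0.706]
force: [-2.1, 0.8, 6.7]
width: 0.0479
```

Emit:
play_rows(motion=[{"tx": 0, "ty": 0, "tz": 60, "ax": 0, "ay": 0, "az": 0}, {"tx": 0, "ty": 0, "tz": 120, "ax": 0, "ay": 0, "az": 0}, {"tx": 0, "ty": 0, "tz": 160, "ax": 0, "ay": 0, "az": 0}, {"tx": -2, "ty": 60, "tz": 160, "ax": 0, "ay": 0, "az": 0}, {"tx": -4, "ty": 120, "tz": 160, "ax": 0, "ay": 0, "az": 0}, {"tx": -6, "ty": 180, "tz": 160, "ax": 0, "ay": 0, "az": 0}, {"tx": -8, "ty": 240, "tz": 160, "ax": 0, "ay": 0, "az": 0}, {"tx": -9, "ty": 300, "tz": 160, "ax": 0, "ay": 0, "az": 0}, {"tx": -9.6, "ty": 350, "tz": 160, "ax": 0, "ay": 0, "az": 0}, {"tx": -9.6, "ty": 364, "tz": 160, "ax": 0, "ay": 0, "az": 0}, {"tx": -9.6, "ty": 364, "tz": 120, "ax": 0, "ay": 0, "az": 0}, {"tx": -9.6, "ty": 364, "tz": 80, "ax": 0, "ay": 0, "az": 0}, {"tx": -9.6, "ty": 364, "tz": 65, "ax": 0, "ay": 0, "az": 0}, {"tx": -9.6, "ty": 364, "tz": 65, "ax": 0, "ay": 0, "az": 0}, {"tx": -9.6, "ty": 364, "tz": 55, "ax": 0, "ay": 0, "az": 0}, {"tx": -9.6, "ty": 364, "tz": 48, "ax": 0, "ay": 0, "az": 0}, {"tx": -9.6, "ty": 364, "tz": 42, "ax": 0, "ay": 0, "az": 0}, {"tx": -9.6, "ty": 364, "tz": 42, "ax": 0, "ay": 0, "az": 0}])

```text
clock: 14.45
tool_pos: [0.5323, 0.2262, 0.0829]
orientation: [-0.05, 0.05, -0.705, 0.705]
force: [0.9, 0.3, -1.6]
width: 0.048
```

Emit:
play_rows(motion=[{"tx": 0, "ty": 0, "tz": -10, "ax": 0, "ay": 0, "az": 0}, {"tx": 0, "ty": 0, "tz": -17, "ax": 0, "ay": 0, "az": 0}, {"tx": 0, "ty": 0, "tz": -21, "ax": 0, "ay": 0, "az": 0}, {"tx": 0, "ty": 0, "tz": -21, "ax": 0, "ay": 0, "az": 0}])

```text
clock: 14.95
tool_pos: [0.5325, 0.2262, 0.063]
orientation: [-0.05, 0.05, -0.705, 0.706]
force: [-3.8, -2.7, 8.1]
width: 0.0481
```

Emit:
play_rows(motion=[{"tx": 0, "ty": 0, "tz": 0, "ax": 0, "ay": 0, "az": 0}, {"tx": 0, "ty": 0, "tz": 0, "ax": 0, "ay": 0, "az": 0}, {"tx": 0, "ty": 0, "tz": 0, "ax": 0, "ay": 0, "az": 0}, {"tx": 0, "ty": 0, "tz": 60, "ax": 0, "ay": 0, "az": 0}, {"tx": 0, "ty": 0, "tz": 120, "ax": 0, "ay": 0, "az": 0}, {"tx": 0, "ty": 0, "tz": 140, "ax": 0, "ay": 0, "az": 0}, {"tx": 0, "ty": -62, "tz": 140, "ax": 0, "ay": 0, "az": 0}, {"tx": 0, "ty": -124, "tz": 140, "ax": 0, "ay": 0, "az": 0}, {"tx": 0, "ty": -186, "tz": 140, "ax": 0, "ay": 0, "az": 0}, {"tx": 0, "ty": -240, "tz": 140, "ax": 0, "ay": 0, "az": 0}, {"tx": 0, "ty": -240, "tz": 140, "ax": 0, "ay": 0, "az": 0}], hand=72)

```text
clock: 16.32
tool_pos: [0.532, -0.0192, 0.2014]
orientation: [-0.047, 0.048, -0.705, 0.706]
force: [-0.8, 1.2, -0.6]
width: 0.0615
```

```bash
cat >> h.py <<'E'
def look():
  for c in("side","top"):
    im=env.read_camera(c);print(c,pots(c,im))
    for uv,a in blobs(im):
        v,A=capxy(c,uv,.074,.092)
        if v[1]>.1 and .4<v[0]<.7: print("seated",np.round(v,4),a,int(A))
  st()
E
python3 -c "
from h import *
look()"
```

```text
side [([0.5392, 0.2519], 183, 199), ([0.6404, -0.2574], 349, 394), ([0.4567, -0.2553], 413, 460)]
seated [0.5315 0.2273] 183 210
top [([0.6199, -0.0565], 149, 169), ([0.6215, -0.0743], 141, 169), ([0.6037, 0.0788], 148, 169), ([0.6055, 0.0611], 143, 169), ([0.641, -0.2587], 170, 175), ([0.609, 0.2415], 164, 174), ([0.5339, 0.2308], 165, 176), ([0.4569, -0.2569], 170, 180)]
seated [0.6055 0.237 ] 164 180
seated [0.5316 0.2265] 165 182
t 16.43 tcp [ 0.5323 -0.0138  0.2018] yaw -81.93 down [-0.001  0.    -1.   ] F [-0.1  0.3 -0.1] w 0.0617
```

Emit:
play_rows(motion=[{"tx": -18, "ty": -58, "tz": 0, "ax": 0, "ay": 0, "az": 0}, {"tx": -36, "ty": -116, "tz": 0, "ax": 0, "ay": 0, "az": 0}, {"tx": -54, "ty": -174, "tz": 0, "ax": 0, "ay": 0, "az": 0}, {"tx": -72, "ty": -230, "tz": 0, "ax": 0, "ay": 0, "az": 0}, {"tx": -75.7, "ty": -242.2, "tz": 0, "ax": 0, "ay": 0, "az": 0}, {"tx": -75.7, "ty": -242.2, "tz": 0, "ax": 0, "ay": 0, "az": 0}, {"tx": -75.7, "ty": -242.2, "tz": -50, "ax": 0, "ay": 0, "az": 0}, {"tx": -75.7, "ty": -242.2, "tz": -100, "ax": 0, "ay": 0, "az": 0}, {"tx": -75.7, "ty": -242.2, "tz": -140, "ax": 0, "ay": 0, "az": 0}, {"tx": -75.7, "ty": -242.2, "tz": -160, "ax": 0, "ay": 0, "az": 0}, {"tx": -75.7, "ty": -242.2, "tz": -160, "ax": 0, "ay": 0, "az": 0}, {"tx": -75.7, "ty": -242.2, "tz": -160, "ax": 0, "ay": 0, "az": 0}], hand=88)

```text
clock: 17.92
tool_pos: [0.4582, -0.2547, 0.0433]
orientation: [-0.051, 0.05, -0.705, 0.705]
force: [0.2, -0.1, -0.5]
width: 0.0745
```

Emit:
play_rows(motion=[{"tx": 0, "ty": 0, "tz": 0, "ax": 0, "ay": 0, "az": 0}, {"tx": 0, "ty": 0, "tz": 0, "ax": 0, "ay": 0, "az": 0}, {"tx": 0, "ty": 0, "tz": 0, "ax": 0, "ay": 0, "az": 0}, {"tx": 0, "ty": 0, "tz": 0, "ax": 0, "ay": 0, "az": 0}, {"tx": 0, "ty": 0, "tz": 0, "ax": 0, "ay": 0, "az": 0}], hand=0)

```text
clock: 18.55
tool_pos: [0.4577, -0.2558, 0.0437]
orientation: [-0.051, 0.05, -0.705, 0.706]
force: [-1.5, 2.1, 8.2]
width: 0.0481
```

Emit:
play_rows(motion=[{"tx": 0, "ty": 0, "tz": 60, "ax": 0, "ay": 0, "az": 0}, {"tx": 0, "ty": 0, "tz": 120, "ax": 0, "ay": 0, "az": 0}, {"tx": 0, "ty": 0, "tz": 180, "ax": 0, "ay": 0, "az": 0}, {"tx": 0, "ty": 60, "tz": 190, "ax": 0, "ay": 0, "az": 0}, {"tx": 0, "ty": 120, "tz": 190, "ax": 0, "ay": 0, "az": 0}, {"tx": 0, "ty": 180, "tz": 190, "ax": 0, "ay": 0, "az": 0}, {"tx": 0, "ty": 240, "tz": 190, "ax": 0, "ay": 0, "az": 0}, {"tx": 1, "ty": 300, "tz": 190, "ax": 0, "ay": 0, "az": 0}, {"tx": 2, "ty": 360, "tz": 190, "ax": 0, "ay": 0, "az": 0}, {"tx": 2.8, "ty": 420, "tz": 190, "ax": 0, "ay": 0, "az": 0}, {"tx": 2.8, "ty": 471.6, "tz": 180, "ax": 0, "ay": 0, "az": 0}, {"tx": 2.8, "ty": 471.6, "tz": 170, "ax": 0, "ay": 0, "az": 0}, {"tx": 2.8, "ty": 471.6, "tz": 120, "ax": 0, "ay": 0, "az": 0}, {"tx": 2.8, "ty": 471.6, "tz": 80, "ax": 0, "ay": 0, "az": 0}, {"tx": 2.8, "ty": 471.6, "tz": 65, "ax": 0, "ay": 0, "az": 0}, {"tx": 2.8, "ty": 471.6, "tz": 65, "ax": 0, "ay": 0, "az": 0}, {"tx": 2.8, "ty": 471.6, "tz": 55, "ax": 0, "ay": 0, "az": 0}, {"tx": 2.8, "ty": 471.6, "tz": 48, "ax": 0, "ay": 0, "az": 0}, {"tx": 2.8, "ty": 471.6, "tz": 42, "ax": 0, "ay": 0, "az": 0}, {"tx": 2.8, "ty": 471.6, "tz": 42, "ax": 0, "ay": 0, "az": 0}])

```text
clock: 21.05
tool_pos: [0.4594, 0.2156, 0.084]
orientation: [-0.05, 0.05, -0.705, 0.705]
force: [0.3, 0.1, -1.7]
width: 0.0479
```

Emit:
play_rows(motion=[{"tx": 0, "ty": 0, "tz": -10, "ax": 0, "ay": 0, "az": 0}, {"tx": 0, "ty": 0, "tz": -17, "ax": 0, "ay": 0, "az": 0}, {"tx": 0, "ty": 0, "tz": -21, "ax": 0, "ay": 0, "az": 0}, {"tx": 0, "ty": 0, "tz": -21, "ax": 0, "ay": 0, "az": 0}])

```text
clock: 21.55
tool_pos: [0.4596, 0.2156, 0.0639]
orientation: [-0.05, 0.05, -0.705, 0.706]
force: [-4.9, -3.3, 9.7]
width: 0.0481
```

Emit:
play_rows(motion=[{"tx": 0, "ty": 0, "tz": 0, "ax": 0, "ay": 0, "az": 0}, {"tx": 0, "ty": 0, "tz": 0, "ax": 0, "ay": 0, "az": 0}, {"tx": 0, "ty": 0, "tz": 0, "ax": 0, "ay": 0, "az": 0}, {"tx": 0, "ty": 0, "tz": 60, "ax": 0, "ay": 0, "az": 0}, {"tx": 0, "ty": 0, "tz": 120, "ax": 0, "ay": 0, "az": 0}, {"tx": 0, "ty": 0, "tz": 140, "ax": 0, "ay": 0, "az": 0}, {"tx": 20, "ty": -55, "tz": 140, "ax": 0, "ay": 0, "az": 0}, {"tx": 40, "ty": -110, "tz": 140, "ax": 0, "ay": 0, "az": 0}, {"tx": 60, "ty": -165, "tz": 140, "ax": 0, "ay": 0, "az": 0}, {"tx": 80, "ty": -220, "tz": 140, "ax": 0, "ay": 0, "az": 0}, {"tx": 100, "ty": -270, "tz": 140, "ax": 0, "ay": 0, "az": 0}, {"tx": 100, "ty": -270, "tz": 140, "ax": 0, "ay": 0, "az": 0}], hand=72)

```text
clock: 23.05
tool_pos: [0.5602, -0.0596, 0.2025]
orientation: [-0.047, 0.048, -0.705, 0.706]
force: [0.4, 0.7, -0.4]
width: 0.0615
```

```bash
python3 -c "
from h import *
look()"
```

```text
side [([0.6145, 0.2616], 169, 186), ([0.5392, 0.2519], 183, 199), ([0.4638, 0.2406], 200, 213), ([0.6405, -0.2573], 351, 394)]
seated [0.6048 0.2367] 169 197
seated [0.5315 0.2273] 183 210
seated [0.4583 0.2163] 200 226
top [([0.6692, -0.1454], 132, 171), ([0.6588, 0.0085], 163, 169), ([0.6661, -0.1278], 147, 170), ([0.6411, -0.2587], 167, 175), ([0.609, 0.2415], 164, 174), ([0.5339, 0.2307], 164, 176), ([0.4598, 0.2202], 166, 178)]
seated [0.6055 0.237 ] 164 180
seated [0.5315 0.2264] 164 182
seated [0.4587 0.2161] 166 184
t 23.15 tcp [ 0.5596 -0.0542  0.203 ] yaw -81.91 down [-0.001  0.001 -1.   ] F [-1.2  0.5  0.4] w 0.0614
```

Emit:
play_rows(motion=[{"tx": 20, "ty": -52, "tz": 0, "ax": 0, "ay": 0, "az": 0}, {"tx": 42, "ty": -104, "tz": 0, "ax": 0, "ay": 0, "az": 0}, {"tx": 62, "ty": -156, "tz": 0, "ax": 0, "ay": 0, "az": 0}, {"tx": 81.2, "ty": -203.8, "tz": 0, "ax": 0, "ay": 0, "az": 0}, {"tx": 81.2, "ty": -203.8, "tz": 0, "ax": 0, "ay": 0, "az": 0}, {"tx": 81.2, "ty": -203.8, "tz": -50, "ax": 0, "ay": 0, "az": 0}, {"tx": 81.2, "ty": -203.8, "tz": -100, "ax": 0, "ay": 0, "az": 0}, {"tx": 81.2, "ty": -203.8, "tz": -140, "ax": 0, "ay": 0, "az": 0}, {"tx": 81.2, "ty": -203.8, "tz": -161, "ax": 0, "ay": 0, "az": 0}, {"tx": 81.2, "ty": -203.8, "tz": -161, "ax": 0, "ay": 0, "az": 0}, {"tx": 81.2, "ty": -203.8, "tz": -161, "ax": 0, "ay": 0, "az": 0}], hand=88)

```text
clock: 24.52
tool_pos: [0.6422, -0.2578, 0.0444]
orientation: [-0.051, 0.049, -0.705, 0.706]
force: [0.6, -0.1, 0.1]
width: 0.0751
```

Emit:
play_rows(motion=[{"tx": 0, "ty": 0, "tz": 0, "ax": 0, "ay": 0, "az": 0}, {"tx": 0, "ty": 0, "tz": 0, "ax": 0, "ay": 0, "az": 0}, {"tx": 0, "ty": 0, "tz": 0, "ax": 0, "ay": 0, "az": 0}, {"tx": 0, "ty": 0, "tz": 0, "ax": 0, "ay": 0, "az": 0}, {"tx": 0, "ty": 0, "tz": 0, "ax": 0, "ay": 0, "az": 0}], hand=0)

```text
clock: 25.15
tool_pos: [0.6418, -0.2582, 0.0442]
orientation: [-0.051, 0.049, -0.705, 0.706]
force: [-1.3, 1.3, 6.7]
width: 0.0478
```

Emit:
play_rows(motion=[{"tx": 0, "ty": 0, "tz": 60, "ax": 0, "ay": 0, "az": 0}, {"tx": 0, "ty": 0, "tz": 120, "ax": 0, "ay": 0, "az": 0}, {"tx": 0, "ty": 0, "tz": 170, "ax": 0, "ay": 0, "az": 0}, {"tx": -14, "ty": 58, "tz": 170, "ax": 0, "ay": 0, "az": 0}, {"tx": -28, "ty": 116, "tz": 170, "ax": 0, "ay": 0, "az": 0}, {"tx": -42, "ty": 174, "tz": 170, "ax": 0, "ay": 0, "az": 0}, {"tx": -56, "ty": 232, "tz": 170, "ax": 0, "ay": 0, "az": 0}, {"tx": -70, "ty": 290, "tz": 170, "ax": 0, "ay": 0, "az": 0}, {"tx": -84, "ty": 348, "tz": 170, "ax": 0, "ay": 0, "az": 0}, {"tx": -97, "ty": 405, "tz": 170, "ax": 0, "ay": 0, "az": 0}, {"tx": -97, "ty": 405, "tz": 165, "ax": 0, "ay": 0, "az": 0}, {"tx": -97, "ty": 405, "tz": 120, "ax": 0, "ay": 0, "az": 0}, {"tx": -97, "ty": 405, "tz": 80, "ax": 0, "ay": 0, "az": 0}, {"tx": -97, "ty": 405, "tz": 65, "ax": 0, "ay": 0, "az": 0}, {"tx": -97, "ty": 405, "tz": 65, "ax": 0, "ay": 0, "az": 0}, {"tx": -97, "ty": 405, "tz": 55, "ax": 0, "ay": 0, "az": 0}, {"tx": -97, "ty": 405, "tz": 48, "ax": 0, "ay": 0, "az": 0}, {"tx": -97, "ty": 405, "tz": 42, "ax": 0, "ay": 0, "az": 0}, {"tx": -97, "ty": 405, "tz": 42, "ax": 0, "ay": 0, "az": 0}])

```text
clock: 27.52
tool_pos: [0.5436, 0.1469, 0.0839]
orientation: [-0.05, 0.05, -0.705, 0.705]
force: [-0.2, -0.4, -1.7]
width: 0.048
```

Emit:
play_rows(motion=[{"tx": 0, "ty": 0, "tz": -10, "ax": 0, "ay": 0, "az": 0}, {"tx": 0, "ty": 0, "tz": -17, "ax": 0, "ay": 0, "az": 0}, {"tx": 0, "ty": 0, "tz": -21, "ax": 0, "ay": 0, "az": 0}, {"tx": 0, "ty": 0, "tz": -21, "ax": 0, "ay": 0, "az": 0}])

```text
clock: 28.02
tool_pos: [0.5439, 0.1469, 0.0642]
orientation: [-0.05, 0.05, -0.705, 0.706]
force: [-5.5, -1.4, 10.9]
width: 0.0479
```

Emit:
play_rows(motion=[{"tx": 0, "ty": 0, "tz": 0, "ax": 0, "ay": 0, "az": 0}, {"tx": 0, "ty": 0, "tz": 0, "ax": 0, "ay": 0, "az": 0}, {"tx": 0, "ty": 0, "tz": 0, "ax": 0, "ay": 0, "az": 0}, {"tx": 0, "ty": 0, "tz": 60, "ax": 0, "ay": 0, "az": 0}, {"tx": 0, "ty": 0, "tz": 120, "ax": 0, "ay": 0, "az": 0}, {"tx": 0, "ty": 0, "tz": 180, "ax": 0, "ay": 0, "az": 0}, {"tx": 0, "ty": -60, "tz": 200, "ax": 0, "ay": 0, "az": 0}, {"tx": 0, "ty": -120, "tz": 200, "ax": 0, "ay": 0, "az": 0}, {"tx": 0, "ty": -180, "tz": 200, "ax": 0, "ay": 0, "az": 0}, {"tx": 0, "ty": -240, "tz": 200, "ax": 0, "ay": 0, "az": 0}, {"tx": 0, "ty": -240, "tz": 200, "ax": 0, "ay": 0, "az": 0}], hand=72)

```text
clock: 29.4
tool_pos: [0.5431, -0.0992, 0.2627]
orientation: [-0.047, 0.047, -0.705, 0.706]
force: [0.4, 0.8, 0.3]
width: 0.0617
```

```bash
python3 - <<'E'
from h import *
look()
N={"knuckle_low":(.612,-.383),"knuckle_high":(.612,-.385),"door_grip":(.508,-.391),"door_free":(.414,-.399),"door_stand":(.508,-.392),"pin_low":(.66,.067),"pin_high":(.657,.07),"door_shut":(.46,.04),"start_top":(.553,.351)}
A={k:[] for k in N}
for r in range(2):
  for c in("top","side"):
    im=env.read_camera(c)
    for k in N:
      for d in env.tip_of(k,c):
        if np.hypot(*(np.array(d["location"][:2])-N[k]))<.02: A[k].append(d["location"])
for k in N: a=np.array(A[k]);print(k,len(a),np.round(np.median(a,0),4) if len(a) else "",np.round(a.std(0),4) if len(a) else "")
im=env.read_camera("top");o=cv2.resize(im[170:270,390:490],None,fx=6,fy=6,interpolation=cv2.INTER_CUBIC)
cv2.imwrite("pics/door.png",o);st()
E
```

```text
side [([0.6145, 0.2616], 169, 186), ([0.5391, 0.2519], 182, 199), ([0.4636, 0.2406], 199, 213), ([0.5501, 0.1702], 203, 219)]
seated [0.6048 0.2367] 169 197
seated [0.5314 0.2274] 182 210
seated [0.4581 0.2163] 199 226
seated [0.5422 0.1478] 203 231
top [([0.6588, -0.0591], 219, 169), ([0.6536, -0.0789], 181, 169), ([0.6539, -0.2269], 174, 174), ([0.6091, 0.2417], 163, 174), ([0.5453, 0.1503], 163, 172), ([0.5339, 0.231], 164, 176), ([0.4598, 0.2202], 166, 178)]
seated [0.6055 0.2372] 163 180
seated [0.5427 0.1472] 163 178
seated [0.5316 0.2267] 164 182
seated [0.4587 0.2161] 166 184
t 29.5 tcp [ 0.5438 -0.0933  0.2631] yaw -81.94 down [-0.     0.001 -1.   ] F [-0.1  0.3  0.2] w 0.0615
knuckle_low 4 [ 0.6115 -0.3841  0.0215] [0.0012 0.0014 0.001 ]
knuckle_high 4 [ 0.6106 -0.3842  0.0963] [0.0006 0.0018 0.0013]
door_grip 3 [ 0.5092 -0.3918  0.1448] [0.0013 0.002  0.0029]
door_free 4 [ 0.415  -0.4003  0.0736] [0.0007 0.0011 0.0018]
door_stand 4 [ 0.5068 -0.391   0.001 ] [0.0011 0.0015 0.0012]
pin_low 4 [0.6585 0.066  0.0336] [0.0014 0.0017 0.0004]
pin_high 2 [0.6575 0.0644 0.1076] [0.001  0.0013 0.0018]
door_shut 4 [0.4596 0.0414 0.0829] [0.002  0.0018 0.0029]
start_top 4 [0.5517 0.3528 0.1094] [0.0025 0.0033 0.001 ]
t 31.55 tcp [ 0.5439 -0.0931  0.2633] yaw -81.86 down [ 0.  0. -1.] F [-0.3  0.9 -0.9] w 0.0618
```

View pics/door.png

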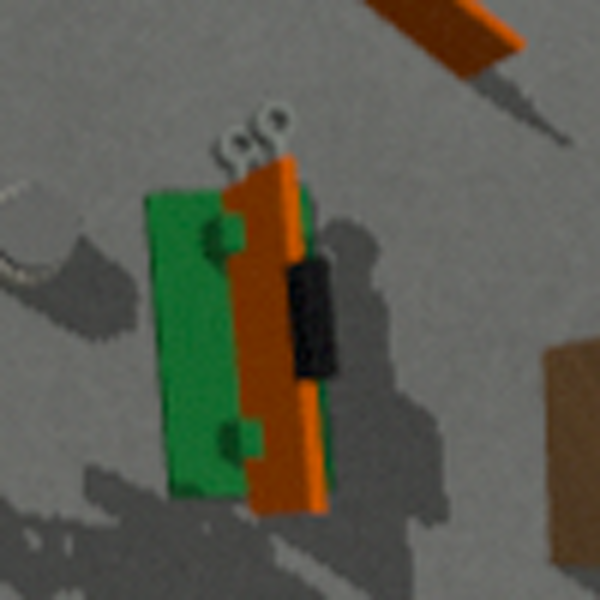

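```bash
cat >> h.py <<'E'
def onplane(c,uv,z):
    p=env.camera_params(c);f=200/np.tan(np.radians(p["fovy"]/2));T=p["camera_from_world"]
    uv=np.atleast_2d(uv);d=np.c_[(uv[:,0]-p["cx"])/f,-(uv[:,1]-p["cy"])/f,-np.ones(len(uv))]@T[:3,:3]
    o=-T[:3,:3].T@T[:3,3];return o+d*((z-o[2])/d[:,2])[:,None]
def masked(c,im,f,box):
    h=cv2.cvtColor(im,cv2.COLOR_BGR2HSV).astype(int);m=f(h,im.astype(int)).astype(np.uint8)
    k=np.zeros_like(m);x0,y0,x1,y1=box;k[y0:y1,x0:x1]=m[y0:y1,x0:x1]
    n,l,s,cc=cv2.connectedComponentsWithStats(k)
    return k,[(np.round(cc[i],2).tolist(),s[i].tolist()) for i in range(1,n) if s[i,4]>=5]
brass=lambda h,i:(h[...,0]>8)&(h[...,0]<28)&(h[...,1]>110)&(h[...,2]>80)
E
python3 - <<'E'
from h import *
t=env.read_camera("top");s=env.read_camera("side")
k,b=masked("top",t,lambda h,i:(i[...,2]>175)&(i[...,1]<130)&(i[...,0]<70),(425,190,460,262));print("strip",b)
v,u=np.nonzero(k);X=onplane("top",np.c_[u,v],.127);m=X[:,:2].mean(0);w=np.linalg.svd(X[:,:2]-m)[2][0]
pr=(X[:,:2]-m)@w;print("strip mid",m,"dir deg",np.degrees(np.arctan2(w[1],w[0]))%180,pr.min(),pr.max())
k,b=masked("top",t,lambda h,i:h[...,2]<45,(430,205,452,240));print("bar",b)
v,u=np.nonzero(k)
if len(u): X=onplane("top",np.c_[u,v],.152)[:,:2];m=X.mean(0);w=np.linalg.svd(X-m)[2][0];print("bar mid",m,np.degrees(np.arctan2(w[1],w[0]))%180,len(u))
for c,im,box in(("top",t,(280,165,305,185)),("side",s,(315,160,345,210))):
    k,b=masked(c,im,brass,box);print(c,b)
    for z in(.136,.110,.061,.035):
        print(z,P(c,[[.6585,.066,z]]).round(1).tolist(),end=" ")
    print()
E
```

```text
strip [([437.96, 204.41], [437, 197, 3, 16, 27]), ([441.74, 244.85], [440, 235, 4, 20, 34])]
strip mid [ 0.49712848 -0.39232006] dir deg 4.19049181035308 -0.09141192034192645 0.08176122127545794
bar [([441.59, 222.84], [438, 213, 8, 20, 136])]
bar mid [ 0.50670267 -0.38981999] 2.613766111256041 136
top [([290.6, 171.8], [290, 171, 2, 3, 5])]
0.136 [[290.5, 170.7]] 0.11 [[291.2, 172.6]] 0.061 [[292.4, 175.9]] 0.035 [[293.0, 177.5]] 
side [([324.5, 196.0], [324, 193, 2, 7, 14])]
0.136 [[326.4, 170.7]] 0.11 [[326.1, 178.4]] 0.061 [[325.5, 192.2]] 0.035 [[325.3, 199.2]]
```

Emit:
play_rows(motion=[{"tx": -7, "ty": -60, "tz": 0, "ax": 0, "ay": 0, "az": -3.6}, {"tx": -14, "ty": -120, "tz": 0, "ax": 0, "ay": 0, "az": -3.6}, {"tx": -21, "ty": -180, "tz": 0, "ax": 0, "ay": 0, "az": -3.6}, {"tx": -29, "ty": -240, "tz": 0, "ax": 0, "ay": 0, "az": -3.6}, {"tx": -36.9, "ty": -298.4, "tz": 0, "ax": 0, "ay": 0, "az": -3.6}, {"tx": -36.9, "ty": -298.4, "tz": 0, "ax": 0, "ay": 0, "az": -3.6}, {"tx": -36.9, "ty": -298.4, "tz": -40, "ax": 0, "ay": 0, "az": -3.6}, {"tx": -36.9, "ty": -298.4, "tz": -80, "ax": 0, "ay": 0, "az": -3.6}, {"tx": -36.9, "ty": -298.4, "tz": -80, "ax": 0, "ay": 0, "az": -3.6}], hand=50)

```text
clock: 32.78
tool_pos: [0.5056, -0.3898, 0.1803]
orientation: [0.027, -0.03, 0.708, -0.705]
force: [-0.1, -0.1, 0.2]
width: 0.0427
```

```bash
python3 - <<'E'
from h import *
im=env.read_camera("side");st()
cv2.imwrite("pics/s3.png",cv2.resize(im[250:400,290:450],None,fx=4,fy=4,interpolation=cv2.INTER_CUBIC))
E
```

```text
t 32.83 tcp [ 0.5067 -0.3906  0.1829] yaw -85.42 down [-0.002  0.002 -1.   ] F [-0.3 -0.2  0.9] w 0.0427
```

View pics/s3.png

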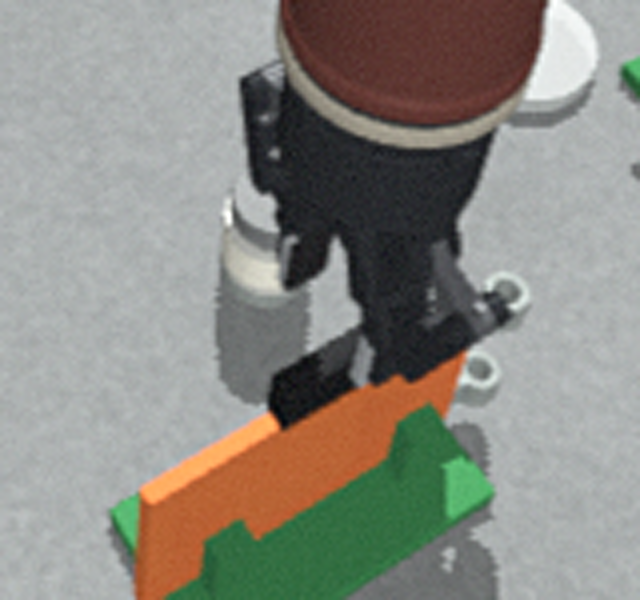

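The open fingers stand above the black grip bar, roughly centred along it (crop about (370,370)), so I descend and grip.

Emit:
play_rows(motion=[{"tx": 0, "ty": 0, "tz": -25, "ax": 0, "ay": 0, "az": 0}, {"tx": 0, "ty": 0, "tz": -45, "ax": 0, "ay": 0, "az": 0}, {"tx": 0, "ty": 0, "tz": -56, "ax": 0, "ay": 0, "az": 0}, {"tx": 0, "ty": 0, "tz": -56, "ax": 0, "ay": 0, "az": 0}, {"tx": 0, "ty": 0, "tz": -56, "ax": 0, "ay": 0, "az": 0}])

```text
clock: 33.45
tool_pos: [0.5074, -0.3918, 0.1282]
orientation: [-0.028, 0.028, -0.706, 0.707]
force: [0.4, -0.2, -0.0]
width: 0.0426
```

Emit:
play_rows(motion=[{"tx": 0, "ty": 0, "tz": 0, "ax": 0, "ay": 0, "az": 0}, {"tx": 0, "ty": 0, "tz": 0, "ax": 0, "ay": 0, "az": 0}, {"tx": 0, "ty": 0, "tz": 0, "ax": 0, "ay": 0, "az": 0}, {"tx": 0, "ty": 0, "tz": 0, "ax": 0, "ay": 0, "az": 0}, {"tx": 0, "ty": 0, "tz": 0, "ax": 0, "ay": 0, "az": 0}, {"tx": 0, "ty": 0, "tz": 0, "ax": 0, "ay": 0, "az": 0}], hand=0, force=80)

```text
clock: 34.2
tool_pos: [0.5073, -0.3918, 0.1281]
orientation: [-0.028, 0.028, -0.706, 0.707]
force: [-1.0, 0.0, 5.8]
width: 0.013
```

```bash
python3 -c "
from h import *
st()"
```

```text
t 34.2 tcp [ 0.5073 -0.3918  0.1281] yaw -85.47 down [ 0.001 -0.001 -1.   ] F [-1.   0.   5.8] w 0.013
```

Emit:
play_rows(motion=[{"tx": 0, "ty": 0, "tz": 15, "ax": 0, "ay": 0, "az": 0}, {"tx": 0, "ty": 0, "tz": 40, "ax": 0, "ay": 0, "az": 0}, {"tx": 0, "ty": 0, "tz": 70, "ax": 0, "ay": 0, "az": 0}, {"tx": 0, "ty": 0, "tz": 100, "ax": 0, "ay": 0, "az": 0}, {"tx": 0, "ty": 0, "tz": 100, "ax": 0, "ay": 0, "az": 0}, {"tx": 10, "ty": 35, "tz": 100, "ax": 0, "ay": 0, "az": 5}, {"tx": 20, "ty": 70, "tz": 100, "ax": 0, "ay": 0, "az": 10}, {"tx": 31, "ty": 105, "tz": 100, "ax": 0, "ay": 0, "az": 15}, {"tx": 41, "ty": 140, "tz": 100, "ax": 0, "ay": 0, "az": 20}, {"tx": 51, "ty": 175, "tz": 100, "ax": 0, "ay": 0, "az": 25}, {"tx": 62, "ty": 210, "tz": 100, "ax": 0, "ay": 0, "az": 30}, {"tx": 72, "ty": 245, "tz": 100, "ax": 0, "ay": 0, "az": 36}, {"tx": 83, "ty": 285, "tz": 100, "ax": 0, "ay": 0, "az": 41}, {"tx": 93, "ty": 316, "tz": 100, "ax": 0, "ay": 0, "az": 46.5}, {"tx": 93, "ty": 316, "tz": 80, "ax": 0, "ay": 0, "az": 46.5}, {"tx": 93, "ty": 316, "tz": 50, "ax": 0, "ay": 0, "az": 46.5}, {"tx": 93, "ty": 316, "tz": 50, "ax": 0, "ay": 0, "az": 46.5}, {"tx": 93, "ty": 316, "tz": 50, "ax": 0, "ay": 0, "az": 46.5}])

```text
clock: 36.45
tool_pos: [0.6004, -0.0759, 0.178]
orientation: [-0.305, 0.304, -0.638, 0.638]
force: [-0.0, -0.1, -3.8]
width: 0.0125
```

```bash
cat > m.py <<'E'
from h import *
def near(names,guess,n=2,tol=.03):
    A={k:{"top":[],"side":[]} for k in names}
    for r in range(n):
        for c in("top","side"):
            env.read_camera(c)
            for k in names:
                for d in env.tip_of(k,c):
                    if np.linalg.norm(np.array(d["location"][:2])-guess[k][:2])<tol: A[k][c].append(d["location"])
    for k in names: print(k,{c:(len(A[k][c]),np.round(np.mean(A[k][c],0),4).tolist()) for c in A[k] if A[k][c]})
E
python3 - <<'E'
from m import *
st()
k=(.666,.007);near(["knuckle_low","knuckle_high","door_free","pin_low","pin_high"],{"knuckle_low":k,"knuckle_high":k,"door_free":(.54,-.149),"pin_low":(.6575,.066),"pin_high":(.6575,.066)})
s=st();
for c,(x,y) in(("top",(270,150)),("side",(250,150))):
    im=env.read_camera(c);cv2.imwrite(f"pics/{c}4.png",cv2.resize(im[y:y+100,x:x+130],None,fx=6,fy=6,interpolation=cv2.INTER_CUBIC))
E
```

```text
t 36.45 tcp [ 0.6004 -0.0759  0.178 ] yaw -38.97 down [ 0.001 -0.    -1.   ] F [-0.  -0.1 -3.8] w 0.0125
knuckle_low {'top': (2, [0.667, 0.0078, 0.0725]), 'side': (2, [0.6654, 0.0076, 0.0704])}
knuckle_high {'top': (2, [0.6662, 0.0055, 0.1469]), 'side': (2, [0.666, 0.0064, 0.1453])}
door_free {'side': (2, [0.5426, -0.1498, 0.1223])}
pin_low {'top': (2, [0.6586, 0.0674, 0.0363]), 'side': (1, [0.6585, 0.0671, 0.0369])}
pin_high {'top': (1, [0.6571, 0.0735, 0.11]), 'side': (2, [0.6572, 0.0666, 0.1062])}
t 37.65 tcp [ 0.5999 -0.0755  0.1773] yaw -38.97 down [-0.  0. -1.] F [ 0.4 -0.7 -4.4] w 0.0128
```

View pics/top4.png

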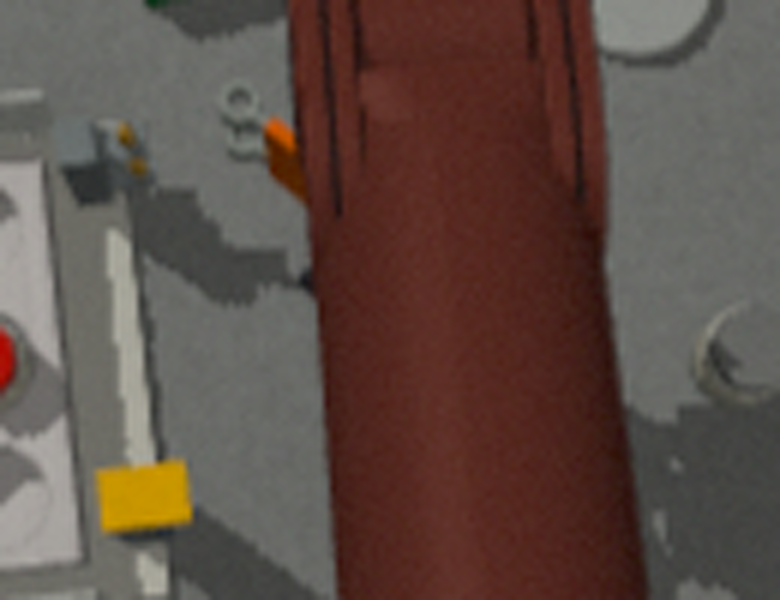

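View pics/side4.png

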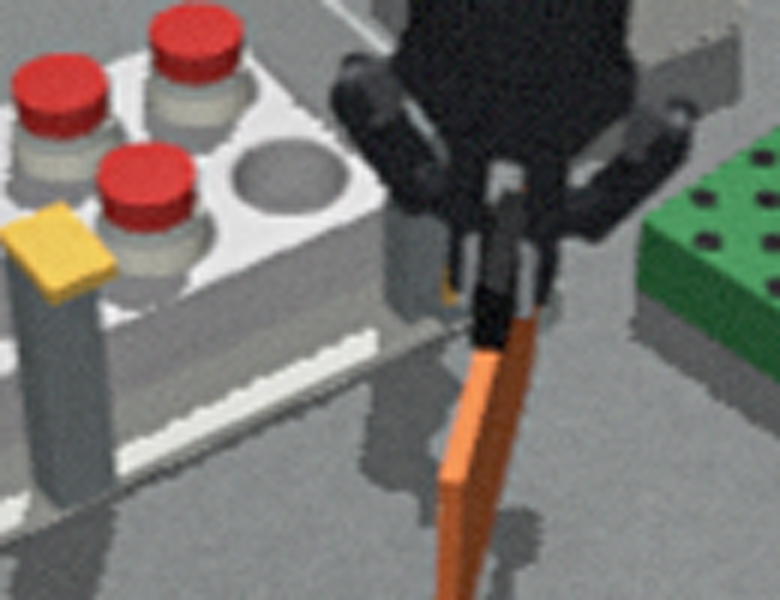

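```bash
python3 - <<'E'
from h import *
f=lambda X,Y:(270+(X+.5)/6-.5,150+(Y+.5)/6-.5)
for n,X,Y,z in(("KH",240,100,.167),("KL",246,142,.092),("PH",125,133,.125),("PL",137,166,.05)): print(n,onplane("top",[f(X,Y)],z).round(4))
im=env.read_camera("top")
for z,n in((.167,"KH"),(.092,"KL")): pass
g=cv2.resize(im[160:185,284:320],None,fx=22,fy=22,interpolation=cv2.INTER_CUBIC)
def d(X,c): cv2.polylines(g,[((P("top",X)-[284,160]+.5)*22).astype(np.int32)],1,c,1)
for z in(.167,):d(ring(.6661,.0066,z,.011),(0,255,0));d(ring(.6661,.0066,z,.006),(0,255,0))
d(ring(.6661,.0066,.092,.011),(255,255,0));d(ring(.6661,.0066,.092,.006),(255,255,0))
for z,r in((.136,.0018),(.128,.0045),(.110,.0045)): d(ring(.658,.0665,z,r),(0,255,0))
for z,r in((.061,.0018),(.053,.0045),(.035,.0045)): d(ring(.658,.0665,z,r),(255,255,0))
cv2.imwrite("pics/z5.png",g)
E
```

```text
KH [[0.6664 0.0061 0.167 ]]
KL [[0.6616 0.0054 0.092 ]]
PH [[0.6576 0.067  0.125 ]]
PL [[0.6562 0.0666 0.05  ]]
```

View pics/z5.png

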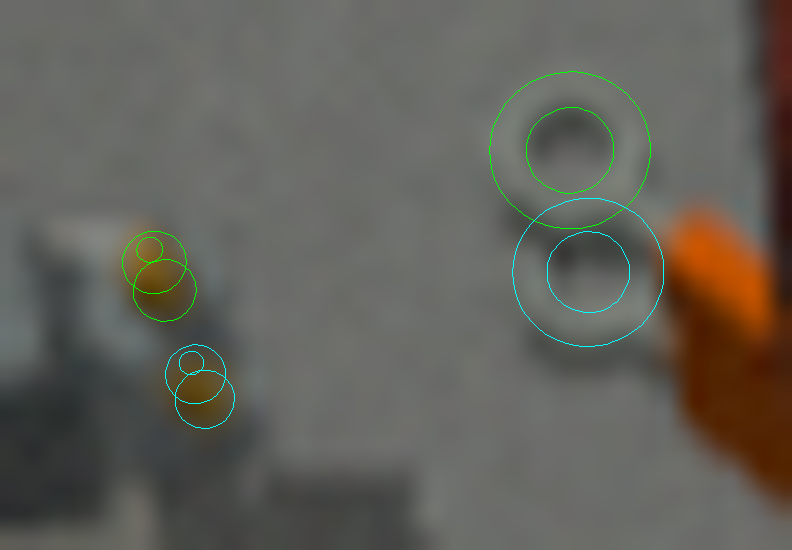

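The top close-up shows the model rings lying on both knuckles (about (570,150) and (588,272)) and the pin model on the brass pins (about (157,275) and (200,385)). The required shift is (-8, +60) mm.

Emit:
play_rows(motion=[{"tx": -2, "ty": 15, "tz": 0, "ax": 0, "ay": 0, "az": 0}, {"tx": -4, "ty": 30, "tz": 0, "ax": 0, "ay": 0, "az": 0}, {"tx": -6, "ty": 42, "tz": 0, "ax": 0, "ay": 0, "az": 0}, {"tx": -7, "ty": 52, "tz": 0, "ax": 0, "ay": 0, "az": 0}, {"tx": -8, "ty": 60, "tz": 0, "ax": 0, "ay": 0, "az": 0}, {"tx": -8, "ty": 60, "tz": 0, "ax": 0, "ay": 0, "az": 0}, {"tx": -8, "ty": 60, "tz": 0, "ax": 0, "ay": 0, "az": 0}])

```text
clock: 38.67
tool_pos: [0.592, -0.0161, 0.1773]
orientation: [-0.304, 0.304, -0.638, 0.638]
force: [0.1, -0.3, -4.8]
width: 0.0128
```

```bash
python3 - <<'E'
from m import *
st();k=(.658,.0665)
near(["knuckle_low","knuckle_high"],{"knuckle_low":k,"knuckle_high":k})
im=env.read_camera("top")
g=cv2.resize(im[158:188,276:312],None,fx=22,fy=20,interpolation=cv2.INTER_CUBIC)
g=cv2.resize(im[160:186,278:310],None,fx=20,fy=20,interpolation=cv2.INTER_CUBIC)
def d(X,c): cv2.polylines(g,[((P("top",X)-[278,160]+.5)*20).astype(np.int32)],1,c,1)
for r in(.011,.006): d(ring(.658,.0665,.167,r),(0,255,0));d(ring(.658,.0665,.092,r),(255,255,0))
g2=cv2.resize(env.read_camera("side")[150:215,300:350],None,fx=8,fy=8,interpolation=cv2.INTER_CUBIC)
def d(X,c): cv2.polylines(g2,[((P("side",X)-[300,150]+.5)*8).astype(np.int32)],1,c,1)
for r in(.011,.006): d(ring(.658,.0665,.167,r),(0,255,0));d(ring(.658,.0665,.092,r),(255,255,0))
o=np.zeros((520,1060,3),np.uint8);o[:520,:640]=g;o[:520,650:1050]=g2[:520];cv2.imwrite("pics/z6.png",cv2.resize(o,(800,392)))
E
```

```text
t 38.67 tcp [ 0.592  -0.0161  0.1773] yaw -39.0 down [-0. -0. -1.] F [ 0.1 -0.3 -4.8] w 0.0128
knuckle_low {'side': (2, [0.6607, 0.0665, 0.0698])}
knuckle_high {'side': (2, [0.6594, 0.0662, 0.1463])}
```

View pics/z6.png

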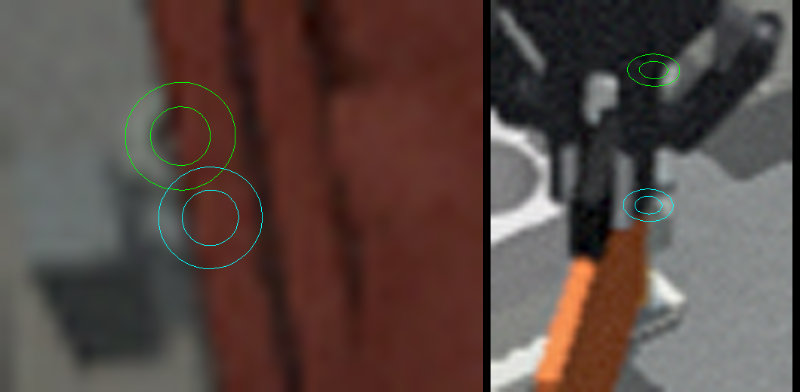

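The visible ring edges lie on the model and no contact force shows. I lower it in stages.

Emit:
play_rows(motion=[{"tx": 0, "ty": 0, "tz": -6, "ax": 0, "ay": 0, "az": 0}, {"tx": 0, "ty": 0, "tz": -11, "ax": 0, "ay": 0, "az": 0}, {"tx": 0, "ty": 0, "tz": -15, "ax": 0, "ay": 0, "az": 0}, {"tx": 0, "ty": 0, "tz": -18, "ax": 0, "ay": 0, "az": 0}, {"tx": 0, "ty": 0, "tz": -18, "ax": 0, "ay": 0, "az": 0}])

```text
clock: 40.0
tool_pos: [0.5918, -0.0155, 0.159]
orientation: [0.304, -0.305, 0.638, -0.638]
force: [0.4, -0.2, -3.9]
width: 0.0131
```

Emit:
play_rows(motion=[{"tx": 0, "ty": 0, "tz": -5, "ax": 0, "ay": 0, "az": 0}, {"tx": 0, "ty": 0, "tz": -9, "ax": 0, "ay": 0, "az": 0}, {"tx": 0, "ty": 0, "tz": -13, "ax": 0, "ay": 0, "az": 0}, {"tx": 0, "ty": 0, "tz": -13, "ax": 0, "ay": 0, "az": 0}])

```text
clock: 40.5
tool_pos: [0.5917, -0.0155, 0.1458]
orientation: [0.304, -0.305, 0.638, -0.638]
force: [-1.2, 0.2, -4.0]
width: 0.0128
```

Emit:
play_rows(motion=[{"tx": 0, "ty": 0, "tz": -2, "ax": 0, "ay": 0, "az": 0}, {"tx": 0, "ty": 0, "tz": -4, "ax": 0, "ay": 0, "az": 0}, {"tx": 0, "ty": 0, "tz": -5, "ax": 0, "ay": 0, "az": 0}, {"tx": 0, "ty": 0, "tz": -5, "ax": 0, "ay": 0, "az": 0}])

```text
clock: 41.0
tool_pos: [0.592, -0.0154, 0.1413]
orientation: [0.305, -0.305, 0.638, -0.638]
force: [0.8, 0.0, -4.1]
width: 0.0127
```

Emit:
play_rows(motion=[{"tx": 0, "ty": 0, "tz": -1, "ax": 0, "ay": 0, "az": 0}, {"tx": 0, "ty": 0, "tz": -2, "ax": 0, "ay": 0, "az": 0}, {"tx": 0, "ty": 0, "tz": -2, "ax": 0, "ay": 0, "az": 0}])

```text
clock: 41.38
tool_pos: [0.5922, -0.0159, 0.1403]
orientation: [-0.305, 0.304, -0.638, 0.639]
force: [-5.2, -1.8, 6.0]
width: 0.0126
```

Seated: the vertical force went from −4 N to +6 N and TCP height matches the seat. I loosen the fingers to cage the bar, and compute the swing arc.

Emit:
play_rows(motion=[{"tx": 0, "ty": 0, "tz": 0, "ax": 0, "ay": 0, "az": 0}, {"tx": 0, "ty": 0, "tz": 0, "ax": 0, "ay": 0, "az": 0}, {"tx": 0, "ty": 0, "tz": 0, "ax": 0, "ay": 0, "az": 0}, {"tx": 0, "ty": 0, "tz": 0, "ax": 0, "ay": 0, "az": 0}], hand=35)

```text
clock: 41.88
tool_pos: [0.592, -0.0154, 0.1392]
orientation: [0.305, -0.305, 0.638, -0.638]
force: [0.7, -0.6, -0.2]
width: 0.0302
```

```bash
python3 - <<'E'
from h import *
t=np.mean([st()["tool_pos"] for _ in range(1)],0);H=np.array([.658,.0665]);v=t[:2]-H;r=np.hypot(*v);a0=np.degrees(np.arctan2(v[1],v[0]))%360;print(r,a0)
for d in(0,5,10,15,20,25,30,35,38,40,41.5,42.5,43.2):
    a=np.radians(a0-d);p=H+r*np.array([np.cos(a),np.sin(a)])+.008*np.array([np.sin(a),-np.cos(a)]);print(d,((p-t[:2])*1000).round(1))
from m import *
near(["knuckle_low","knuckle_high","door_free"],{"knuckle_low":H,"knuckle_high":H,"door_free":(.53,-.09)},1)
E
```

```text
t 41.88 tcp [ 0.592  -0.0154  0.1392] yaw -38.96 down [-0.  0. -1.] F [ 0.7 -0.6 -0.2] w 0.0302
0.10522014629992406 231.13811273822148
0 [-6.2  5. ]
5 [-12.7  11.6]
10 [-18.5  18.7]
15 [-23.7  26.3]
20 [-28.2  34.4]
25 [-32.   42.8]
30 [-35.   51.4]
35 [-37.3  60.4]
38 [-38.3  65.8]
40 [-38.8  69.5]
41.5 [-39.1  72.2]
42.5 [-39.2  74. ]
43.2 [-39.3  75.3]
knuckle_low {'top': (1, [0.6587, 0.0682, 0.037]), 'side': (1, [0.6619, 0.0662, 0.0375])}
knuckle_high {'top': (1, [0.6546, 0.0637, 0.1088])}
door_free {'side': (1, [0.5378, -0.091, 0.0762])}
```

Emit:
play_rows(motion=[{"tx": -6.2, "ty": 5, "tz": 0, "ax": 0, "ay": 0, "az": 0}, {"tx": -12.7, "ty": 11.6, "tz": 0, "ax": 0, "ay": 0, "az": -5}, {"tx": -18.5, "ty": 18.7, "tz": 0, "ax": 0, "ay": 0, "az": -10}, {"tx": -23.7, "ty": 26.3, "tz": 0, "ax": 0, "ay": 0, "az": -15}, {"tx": -28.2, "ty": 34.4, "tz": 0, "ax": 0, "ay": 0, "az": -20}, {"tx": -32, "ty": 42.8, "tz": 0, "ax": 0, "ay": 0, "az": -25}, {"tx": -35, "ty": 51.4, "tz": 0, "ax": 0, "ay": 0, "az": -30}, {"tx": -37.3, "ty": 60.4, "tz": 0, "ax": 0, "ay": 0, "az": -35}, {"tx": -38.3, "ty": 65.8, "tz": 0, "ax": 0, "ay": 0, "az": -38}, {"tx": -38.8, "ty": 69.5, "tz": 0, "ax": 0, "ay": 0, "az": -40}, {"tx": -39.1, "ty": 72.2, "tz": 0, "ax": 0, "ay": 0, "az": -41.5}, {"tx": -39.1, "ty": 72.2, "tz": 0, "ax": 0, "ay": 0, "az": -41.5}])

```text
clock: 43.78
tool_pos: [0.5526, 0.057, 0.1393]
orientation: [0.059, -0.059, 0.705, -0.705]
force: [-0.0, 0.9, -0.4]
width: 0.0297
```

```bash
python3 - <<'E'
from m import *
st()
near(["door_free","door_shut"],{"door_free":(.46,.04),"door_shut":(.46,.04)},1)
im=env.read_camera("side");cv2.imwrite("pics/s7.png",cv2.resize(im[140:240,230:350],None,fx=6,fy=6,interpolation=cv2.INTER_CUBIC))
E
```

```text
t 43.77 tcp [0.5526 0.057  0.1393] yaw -80.43 down [-0.  0. -1.] F [-0.   0.9 -0.4] w 0.0297
door_free {'side': (1, [0.4603, 0.0293, 0.078])}
door_shut {'side': (1, [0.4636, 0.0402, 0.0897])}
```

View pics/s7.png

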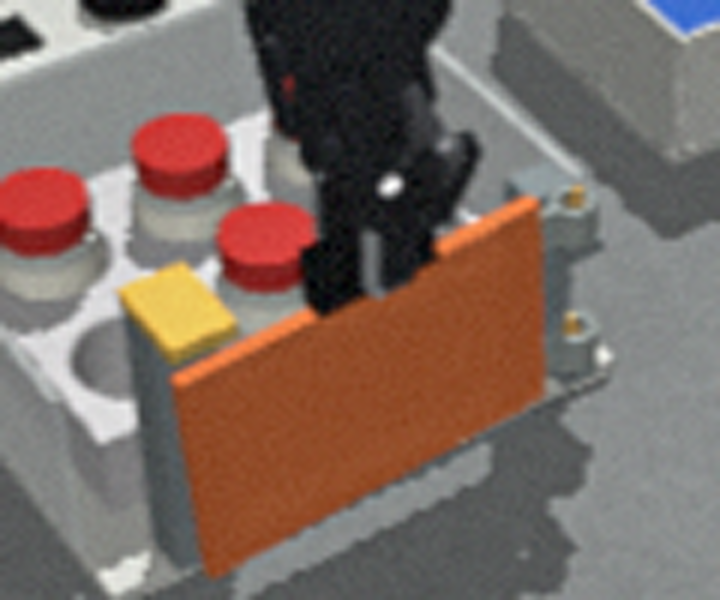

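Both knuckles are down, with the brass tips showing at (573,197) and (575,322). The door is nearly shut and its top edge is starting under the yellow tab. I push on until the stop is felt.

Emit:
play_rows(motion=[{"tx": 0, "ty": 2, "tz": 0, "ax": 0, "ay": 0, "az": -1}, {"tx": 0, "ty": 4, "tz": 0, "ax": 0, "ay": 0, "az": -1.7}, {"tx": 0, "ty": 5, "tz": 0, "ax": 0, "ay": 0, "az": -1.7}, {"tx": 0, "ty": 5, "tz": 0, "ax": 0, "ay": 0, "az": -1.7}])

```text
clock: 44.62
tool_pos: [0.5528, 0.061, 0.1393]
orientation: [-0.048, 0.048, -0.705, 0.706]
force: [-1.4, -4.3, 0.1]
width: 0.0301
```

Emit:
play_rows(motion=[{"tx": 0, "ty": 1, "tz": 0, "ax": 0, "ay": 0, "az": 0}, {"tx": 0, "ty": 2, "tz": 0, "ax": 0, "ay": 0, "az": 0}, {"tx": 0, "ty": 2, "tz": 0, "ax": 0, "ay": 0, "az": 0}])

```text
clock: 45.0
tool_pos: [0.5528, 0.0612, 0.1392]
orientation: [-0.047, 0.048, -0.705, 0.706]
force: [-2.1, -9.4, 1.6]
width: 0.0296
```

Emit:
play_rows(motion=[{"tx": 0, "ty": -4, "tz": 0, "ax": 0, "ay": 0, "az": 0}, {"tx": 0.5, "ty": -9, "tz": 0, "ax": 0, "ay": 0, "az": 0}, {"tx": 0.5, "ty": -9, "tz": 0, "ax": 0, "ay": 0, "az": 0}, {"tx": 0.5, "ty": -9, "tz": 20, "ax": 0, "ay": 0, "az": 0}, {"tx": 0.5, "ty": -9, "tz": 50, "ax": 0, "ay": 0, "az": 0}, {"tx": 0.5, "ty": -9, "tz": 100, "ax": 0, "ay": 0, "az": 0}, {"tx": 0.5, "ty": -9, "tz": 130, "ax": 0, "ay": 0, "az": 0}, {"tx": 0.5, "ty": -9, "tz": 130, "ax": 0, "ay": 0, "az": 0}])

```text
clock: 46.0
tool_pos: [0.5545, 0.0556, 0.272]
orientation: [0.05, -0.047, 0.706, -0.705]
force: [-0.4, -0.0, 0.3]
width: 0.0298
```

```bash
python3 - <<'E'
from m import *
st();H=(.658,.0665)
near(["knuckle_low","knuckle_high","door_free","door_shut","start_top"],{"door_free":(.46,.04),"door_shut":(.46,.04),"knuckle_low":H,"knuckle_high":H,"start_top":(.552,.352)},2)
look()
im=env.read_camera("side");cv2.imwrite("pics/s8.png",cv2.resize(im[130:250,220:350],None,fx=5,fy=5,interpolation=cv2.INTER_CUBIC))
for c in("top","side"):
    im=env.read_camera(c);print(c,masked(c,im,lambda h,i:(h[...,0]>55)&(h[...,0]<90)&(h[...,1]>90)&(h[...,2]>50),(185,190,215,225) if c=="top" else (235,120,265,150))[1])
    print(P(c,[[.552,.352,.109]]))
E
```

```text
t 46.0 tcp [0.5545 0.0556 0.272 ] yaw -82.13 down [ 0.005  0.001 -1.   ] F [-0.4 -0.   0.3] w 0.0298
knuckle_low {'side': (2, [0.6589, 0.0665, 0.0339])}
knuckle_high {'side': (1, [0.6582, 0.067, 0.1081])}
door_free {'side': (2, [0.4626, 0.0346, 0.0773])}
door_shut {'side': (3, [0.4622, 0.0361, 0.084])}
start_top {'top': (2, [0.5518, 0.35, 0.1093]), 'side': (1, [0.5522, 0.3528, 0.1104])}
side [([0.6145, 0.2616], 169, 186), ([0.5393, 0.2519], 182, 199), ([0.4639, 0.2404], 200, 213), ([0.5494, 0.1716], 187, 219)]
seated [0.6048 0.2367] 169 197
seated [0.5316 0.2273] 182 210
seated [0.4583 0.2161] 200 226
seated [0.5414 0.1492] 187 231
top [([0.6921, 0.0763], 194, 169), ([0.6974, 0.0577], 179, 169), ([0.6603, 0.2027], 184, 172), ([0.6319, 0.2308], 341, 174), ([0.5339, 0.2307], 164, 176), ([0.4598, 0.2202], 166, 178)]
seated [0.656  0.1988] 184 178
seated [0.628  0.2265] 341 179
seated [0.5315 0.2264] 164 182
seated [0.4587 0.2161] 166 184
t 47.3 tcp [0.5534 0.0547 0.2693] yaw -82.16 down [ 0.  0. -1.] F [-0.1 -0.1 -0.3] w 0.0299
top [([198.53, 204.45], [194, 200, 10, 10, 87])]
[[198.77106381 203.9050714 ]]
side [([249.88, 134.56], [245, 131, 11, 8, 72])]
[[250.43910535 133.46987111]]
```

View pics/s8.png

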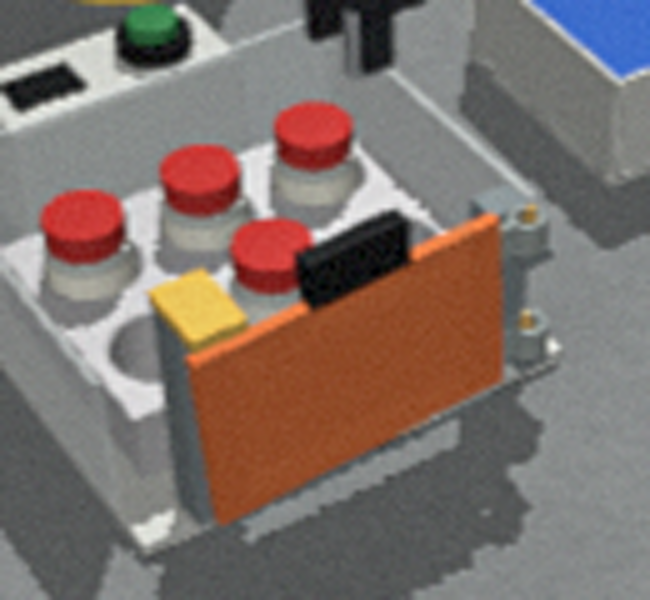

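The door is shut against the stop post (door_free within about 2 mm of door_shut), both knuckles are down and all four pots are seated. Now the button.

Emit:
play_rows(motion=[{"tx": 0, "ty": 60, "tz": 0, "ax": 0, "ay": 0, "az": 0}, {"tx": 0, "ty": 120, "tz": 0, "ax": 0, "ay": 0, "az": 0}, {"tx": 0, "ty": 180, "tz": 0, "ax": 0, "ay": 0, "az": 0}, {"tx": -1, "ty": 240, "tz": 0, "ax": 0, "ay": 0, "az": 0}, {"tx": -1.5, "ty": 297, "tz": 0, "ax": 0, "ay": 0, "az": 0}, {"tx": -1.5, "ty": 297, "tz": 0, "ax": 0, "ay": 0, "az": 0}, {"tx": -1.5, "ty": 297, "tz": -60, "ax": 0, "ay": 0, "az": 0}, {"tx": -1.5, "ty": 297, "tz": -110, "ax": 0, "ay": 0, "az": 0}, {"tx": -1.5, "ty": 297, "tz": -145, "ax": 0, "ay": 0, "az": 0}, {"tx": -1.5, "ty": 297, "tz": -145, "ax": 0, "ay": 0, "az": 0}, {"tx": -1.5, "ty": 297, "tz": -145, "ax": 0, "ay": 0, "az": 0}], hand=0, force=40)

```text
clock: 48.82
tool_pos: [0.5528, 0.3519, 0.1262]
orientation: [0.049, -0.047, 0.706, -0.705]
force: [0.2, 0.5, 1.3]
width: 0.0002
```

Emit:
play_rows(motion=[{"tx": 0, "ty": 0, "tz": -8, "ax": 0, "ay": 0, "az": 0}, {"tx": 0, "ty": 0, "tz": -14, "ax": 0, "ay": 0, "az": 0}, {"tx": 0, "ty": 0, "tz": -18, "ax": 0, "ay": 0, "az": 0}, {"tx": 0, "ty": 0, "tz": -20, "ax": 0, "ay": 0, "az": 0}, {"tx": 0, "ty": 0, "tz": -20, "ax": 0, "ay": 0, "az": 0}])

```text
clock: 49.45
tool_pos: [0.5524, 0.352, 0.1061]
orientation: [0.049, -0.048, 0.706, -0.705]
force: [-2.1, -2.6, 13.1]
width: -0.0002
```

Emit:
play_rows(motion=[{"tx": 0, "ty": 0, "tz": -2, "ax": 0, "ay": 0, "az": 0}, {"tx": 0, "ty": 0, "tz": -3, "ax": 0, "ay": 0, "az": 0}, {"tx": 0, "ty": 0, "tz": -3, "ax": 0, "ay": 0, "az": 0}])

```text
clock: 49.82
tool_pos: [0.5526, 0.3521, 0.1057]
orientation: [-0.049, 0.047, -0.705, 0.705]
force: [-9.9, -9.1, 33.0]
width: -0.0002
```

Emit:
play_rows(motion=[{"tx": 0, "ty": 0, "tz": 20, "ax": 0, "ay": 0, "az": 0}, {"tx": 0, "ty": 0, "tz": 60, "ax": 0, "ay": 0, "az": 0}, {"tx": 0, "ty": 0, "tz": 120, "ax": 0, "ay": 0, "az": 0}, {"tx": 0, "ty": 0, "tz": 170, "ax": 0, "ay": 0, "az": 0}, {"tx": 0, "ty": 0, "tz": 170, "ax": 0, "ay": 0, "az": 0}, {"tx": 0, "ty": 0, "tz": 170, "ax": 0, "ay": 0, "az": 0}])

```text
clock: 50.58
tool_pos: [0.5516, 0.3515, 0.2707]
orientation: [-0.048, 0.049, -0.705, 0.706]
force: [-0.1, -1.0, -0.1]
width: 0.0005
```

```bash
python3 - <<'E'
from m import *
st();H=(.658,.0665);G=(.563,-.267)
near(["knuckle_low","knuckle_high","door_free","door_shut","start_top","grey0_c"],{"door_free":(.46,.04),"door_shut":(.46,.04),"knuckle_low":H,"knuckle_high":H,"start_top":(.552,.352),"grey0_c":G},2)
look()
t=env.read_camera("top")[140:280,180:440];s=env.read_camera("side")[100:340,190:410]
cv2.imwrite("pics/fin.png",np.hstack([cv2.resize(t,(520,280)),cv2.resize(s,(257,280))]))
E
```

```text
t 50.58 tcp [0.5516 0.3515 0.2707] yaw -82.16 down [-0.001 -0.001 -1.   ] F [-0.1 -1.  -0.1] w 0.0005
knuckle_low {'top': (2, [0.6576, 0.0666, 0.0364]), 'side': (2, [0.6601, 0.0655, 0.0328])}
knuckle_high {'top': (2, [0.656, 0.0692, 0.1096]), 'side': (2, [0.6575, 0.0655, 0.1084])}
door_free {'side': (1, [0.4617, 0.035, 0.0762])}
door_shut {'top': (2, [0.4588, 0.0416, 0.0806]), 'side': (2, [0.463, 0.038, 0.0872])}
start_top {'top': (2, [0.5476, 0.3482, 0.1112]), 'side': (2, [0.5543, 0.3538, 0.1098])}
grey0_c {'top': (2, [0.5616, -0.2671, 0.035]), 'side': (2, [0.5616, -0.2682, 0.0382])}
side [([0.6145, 0.2616], 169, 186), ([0.5391, 0.252], 182, 199), ([0.4639, 0.2404], 194, 213), ([0.5493, 0.1718], 185, 219)]
seated [0.6048 0.2367] 169 197
seated [0.5314 0.2274] 182 210
seated [0.4583 0.2162] 194 226
seated [0.5414 0.1494] 185 231
top [([0.6091, 0.2417], 163, 174), ([0.5454, 0.1505], 161, 172), ([0.5339, 0.2308], 165, 176), ([0.4599, 0.2201], 164, 178)]
seated [0.604  0.7071] 86 202
seated [0.5885 0.718 ] 86 203
seated [0.6055 0.2372] 163 180
seated [0.5429 0.1474] 161 178
seated [0.5316 0.2265] 165 182
seated [0.4587 0.216 ] 164 184
t 52.08 tcp [0.5519 0.3517 0.2713] yaw -82.16 down [ 0.  0. -1.] F [ 0.1 -0.2  0.2] w -0.0002
```

View pics/fin.png

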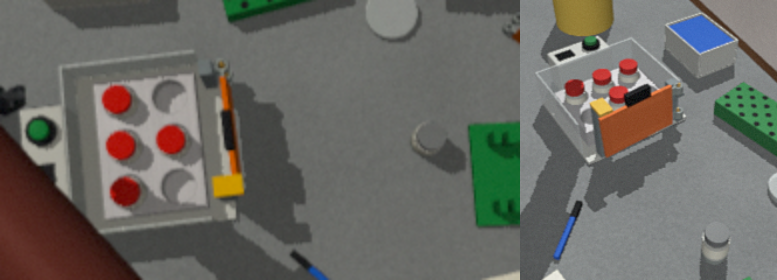

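The final picture shows four pots seated, the door shut under the tab, the button up, the grey pot untouched, and no other red pots on the bench. I hand it in.

```bash
python3 -c "
from cell import env
print(env.close_job())"
```

```text
the job is handed in; nothing more can be done
None
```

The job is done and handed in at about 52 s of the 210 s limit. There were four red-capped pots on the bench. All four went into pockets: the three in the back row and the front middle one. I then hung the amber door about 0.75 rad open, swung it shut and pressed the start button.

Last checks before handing in:
- **Pots:** both cameras put each pot within about 3 mm of its pocket axis, at seated height. None were left on the bench, and the knock the task warned of did not show.
- **Door on its pins:** both knuckles measured within about 3 mm of the pin axis in plan and about 2 mm of the bracket in height.
- **Door shut:** I pushed it until the stop post resisted (about 9 N). The free edge measured roughly 3 to 7 mm from the shut point, depending on which camera located that point; the limit is 12 mm.
- **Button:** it bottomed at 33 N, well over the 5 N needed, and read as up again afterwards. I could not read its joint directly.
- **Grey pot:** upright, within about 3 mm of where it started.
- **Robot:** hanging free above the console with no contact force.

One check disagreed: the network put the height of the door's free edge 7 to 9 mm below the expected 85 mm, both open and shut. I put this down to the network, since it showed the same 9 mm with the door open, and both knuckles and the side picture showed the door fully down and level.

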